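# Fetch the battery from behind the joint drives

### The job

The white battery module lies in the blue kit tray behind three upright joint drives. First lift the three drives out and stand them on the pink foam pad, leaving the battery where it is; then, with the drives still on the pad, lay the battery flat in the charging dock, fully down between its guides; then stand each drive back in the tray pocket of its own colour. Set things down gently without dropping them, let no drive or battery tip over, and leave the orange bottle alone.

Things in the scene. Friction and masses are not known exactly. Their poses are not given: they have to be found in the camera images.
- drive_red: Joint drive with a red end bell, loose, about 0.42 kg, upright: a round cylinder 46 mm in diameter, 90 mm high, black for the lower 56 mm, red above, with a steel flange 34 mm in diameter and 5 mm thick on top (95 mm in all). Origin: centre of its underside; z up its axis; yaw does not matter. It starts in the pocket of its colour, 18 mm clear of the next drive.
- drive_yellow: The same joint drive with a yellow end bell. Drives are best gripped by the upper part, closing along x of the seats (across the row).
- drive_green: The same joint drive with a green end bell.
- battery: White battery module with black end caps, loose, about 0.6 kg: a block 50 mm (its x) by 170 mm (its y) by 40 mm high. Origin: centre of its underside. It lies 8 mm deep in a 60 x 182 mm pocket of the tray's foam, about 18 mm behind the row of drives. Grip it across the 50 mm width. Either end may point either way in the dock.
- seat_red: Red disc, the floor of the red drive's pocket in the tray: 58 mm in diameter, 2 mm thick, fixed. Origin: centre of its underside; a drive in the pocket stands with its underside 2 mm above it. The pocket is 59 mm wide; the foam's top is 8 mm above the origin. The disc's x axis is the tray's: from the row of drives towards the battery.
- seat_yellow: The same with a yellow disc, for the yellow drive. The three pockets lie in a row along the tray's y, 64 mm apart, in any order of colours.
- seat_green: The same with a green disc, for the green drive. The tray itself is blue with grey foam, 186 mm (x) by 211 mm (y), fixed, its rim 20 mm above the bench and the foam's top 16 mm above the bench.
- pad: Pink foam set-down pad, fixed: 240 mm (its x) by 130 mm (its y). Origin: centre of its underside; its top is 15 mm higher. It lies to one side of the tray, left or right.
- dock: Charging dock, fixed. Base plate 90 (its x) x 226 mm (its y); the battery lies on it, long side along y, underside 10 mm above the origin (centre of the plate's underside). Between black end blocks (38 mm high, 182 mm apart) and four corner guides (23 mm high, 62 mm apart across x, only beyond 64 mm from the middle along y; the middle is free for fingers). On the tray's other side from the pad.
- bottle: Orange bottle with white cap and paper label, loose, 40 mm in diameter, 100 mm high, standing beyond the tray. Leave it alone. Origin: centre of its underside.

How it is judged (in metres and radians):
On the way, in this order (a step that is already met when the one before it is completed fails the run):
1. all three drives stand on the foam pad, let go, with the battery still in its tray pocket (x of drive_red in the frame of pad between -0.115 and 0.115 m and y of drive_red in the frame of pad between -0.06 and 0.06 m and z of drive_red in the frame of pad between 0.011 and 0.019 m and angle between each of drive_red, drive_yellow, drive_green's own z axis and vertical below 0.1 rad and x of drive_yellow in the frame of pad between -0.115 and 0.115 m and y of drive_yellow in the frame of pad between -0.06 and 0.06 m and z of drive_yellow in the frame of pad between 0.011 and 0.019 m and x of drive_green in the frame of pad between -0.115 and 0.115 m and y of drive_green in the frame of pad between -0.06 and 0.06 m and z of drive_green in the frame of pad between 0.011 and 0.019 m and contact force between the fingers and drive_red below 0.3 N and contact force between the fingers and drive_yellow below 0.3 N and contact force between the fingers and drive_green below 0.3 N and distance of battery from where it was at the start of the episode below 0.015 m), for 0.2 s.
2. the battery lies flat and fully down in the dock, let go, with the three drives still on the pad (horizontal distance between battery and dock below 0.011 m and z of battery in the frame of dock between 0.007 and 0.013 m and angle between the y axis of battery and the y axis of dock, either way round below 0.12 rad and angle between battery's own z axis and vertical below 0.06 rad and contact force between the fingers and battery below 0.3 N and x of drive_red in the frame of pad between -0.115 and 0.115 m and y of drive_red in the frame of pad between -0.06 and 0.06 m and z of drive_red in the frame of pad between 0.011 and 0.019 m and angle between each of drive_red, drive_yellow, drive_green's own z axis and vertical below 0.1 rad and x of drive_yellow in the frame of pad between -0.115 and 0.115 m and y of drive_yellow in the frame of pad between -0.06 and 0.06 m and z of drive_yellow in the frame of pad between 0.011 and 0.019 m and x of drive_green in the frame of pad between -0.115 and 0.115 m and y of drive_green in the frame of pad between -0.06 and 0.06 m and z of drive_green in the frame of pad between 0.011 and 0.019 m), for 0.2 s.
At the end, for the whole second after the job is handed in: Each drive stands upright (within 0.06 rad) on the floor of the pocket of its own colour, its axis within 10 mm of the seat's centre; the battery lies flat on the dock's base plate (within 3 mm in height, 11 mm of the dock's centre and 0.12 rad of its long axis); all are released and at rest (horizontal distance between battery and dock below 0.011 m and z of battery in the frame of dock between 0.007 and 0.013 m and angle between the y axis of battery and the y axis of dock, either way round below 0.12 rad and angle between each of battery, drive_red, drive_yellow, drive_green's own z axis and vertical below 0.06 rad and horizontal distance between drive_red and seat_red below 0.01 m and z of drive_red in the frame of seat_red between -0.001 and 0.005 m and horizontal distance between drive_yellow and seat_yellow below 0.01 m and z of drive_yellow in the frame of seat_yellow between -0.001 and 0.005 m and horizontal distance between drive_green and seat_green below 0.01 m and z of drive_green in the frame of seat_green between -0.001 and 0.005 m and linear speed of each of drive_red, drive_yellow, drive_green, battery below 0.02 m/s and angular speed of each of drive_red, drive_yellow, drive_green, battery below 0.1 rad/s); the robot touches nothing.
It fails at once if a drive or the battery tipped by more than 0.6 rad (angle between any of drive_red, drive_yellow, drive_green, battery's own z axis and vertical above 0.6 rad).
It fails at once if a drive or the battery set down so hard that it strikes the pad, its pocket floor or the dock with more than 50 N (contact force between any of drive_red, drive_yellow, drive_green and pad above 50 N or contact force between drive_red and seat_red above 50 N or contact force between drive_yellow and seat_yellow above 50 N or contact force between drive_green and seat_green above 50 N or contact force between battery and dock above 50 N).
It fails at once if the bottle moved by more than 15 mm (distance of bottle from where it was at the start of the episode above 0.015 m).
It also fails if it takes over 138 s, if anything falls off the work surface, if the arm or the gripper's body presses on something with over 40 N, if the wrist force passes 120 N, or if a joint passes its speed limit or range.

### The arm

A 6-joint arm with a two-finger parallel gripper is mounted at the origin on the work surface. World frame = base frame: x ahead of the robot, y to its left, z up, the work surface at z = 0. Lengths are in m, angles in degrees, forces in N, time in s.
With the tool pointing down it reaches from about 0.275 to 0.75 m from the base axis. Payload 10.2 kg.
Tool frame: the origin (TCP) lies midway between the tips of the shut fingers; the grasp point (between the pads) lies 19 mm behind it; z points along the fingers, y is the direction in which the jaws open and shut (so a half turn about z gives the same grasp; the last joint's range is limited). The gripper opens to 88 mm and grips with 3 to 60 N. Pads are 18 mm wide; open, the fingers measure 123 mm over their backs; the gripper's body (75 mm by 187 mm) begins 45 mm behind the grasp point.
Start: joints at [59.049, 17.928, 85.812, -0, 76.261, -12.8], TCP at [0.164, 0.499, 0.21] pointing down, gripper open.
Joint ranges: [-168.41, 168.41], [-55.51, 124.54], [10.69, 146.95], [-70.63, 250.63], [1, 178], [-165.06, 165.06]. Speed limits (degrees/s): [136.94, 136.94, 172.46, 180, 180, 180].

### API

Orientations are given as [roll, pitch, yaw] about the fixed x, y, z axes, in that order (R = Rz(yaw) Ry(pitch) Rx(roll)).
In Python, from cell import monitor, optics, order gives the robot as it stands.
- The arm moves only by the tool jog_arm, never from a script. Its argument "increments" is a list that holds one entry, the list of rows, each a list of 7 numbers: the shift along the world's x, y, z in units of 25 mm (1.0 is 25 mm), then the turn, a rotation vector about the world's x, y, z in units of 5 degrees (1.0 is 5 degrees), then the opening in per cent of the stroke, from 0 (shut) to 100 (fully open). In form: [[[tx, ty, tz, ax, ay, az, gripper], ...]]. A call has 1 to 20 rows; each row is the pose to reach, as a shift and turn from the pose measured when the call began; what a row does not reach only later rows make up. A row lasts 1/12 s, in which the tool goes at most 41.7 mm and 7.16 degrees, less where a joint would pass 70% of its speed; a pose out of reach is approached as far as the arm can. A call with a gripper value outside its range is refused whole. The fingers move at their own pace and stop on an object; "grip_force" is the grip in N (left out, the last holds). Time passes only in rows, so rows that repeat a pose let the fingers close. It gives the time, the measured TCP pose, the force and the opening at its end, in the units of the state.
- monitor.get_obs(): the state, without advancing time (a new reading comes with each control period).
- optics.read_camera(name): name is "scene" or "top" or "wrist"; returns a dict with "image" (420x560x3 uint8, red, green, blue), "fx", "fy", "cx", "cy" (pixels), "k1" (the pictures are not rectified: a ray, as slopes to the right and down, at radius r is drawn at 1 + k1 r^2 times it, then the intrinsics apply), "view" (4x4, takes a point from world to camera coordinates). Camera axes: x right, y down, z forward; pixel columns grow to the right and rows downward; lengths in m; the calibration is good to about 2 mm. A picture is of the moment at which its call begins. There is no depth.
- order.finish_job(): hands the job in, once; it reports no verdict.
Trained networks look in a picture, given as the dict that the camera call returned (one of the last four; its "shot" number tells which), for a name from the list of things; names that differ only in an ending like _2 or _b are one class to them, and where a whole thing is asked for, a point or a joint stands for the part that bears it (a point fixed in the world has none). Each returns a list of dicts, best first, with "conf" (0 to 1); they miss things now and then, are a little off and sometimes report something else, mostly with a low value. They report only what shows in the picture. A call takes as long as a camera call.
- optics.trace(target, picture): "mask" (420x560 bool, what is visible of it).
- optics.pinpoint(target, picture): "position" ([x, y, z] in m, in world coordinates, good to about 4 mm: a listed point, or the origin of a listed thing).
The state is a dict: "clock": time; "joints": joint angles; "qd": joint speeds; "tau": joint torques, N m; "tcp_pos": TCP position; "ee_rot": TCP orientation; "wrist_force": force on the tool from outside, world axes, zero at the start; "moment": the same for the moment, N m; "opening": finger opening in m.
Only numpy, scipy, OpenCV 4.12 (cv2) and the standard library are available. Lean on these libraries where they do the work, as an engineer would, in place of code of your own. Each camera call takes 0.05 s, during which the arm holds its last target.

## Working session

There is one attempt and no reset: what is moved stays moved. The work goes in short steps, Python scripts to look and compute and a tool call to move; the robot and the scene stay as the last step left them, time stands still between calls to the robot, and variables do not carry over. Pictures are saved under pics/ and viewed, and the job is handed in when it is done.

Besides the shell and the picture viewer there is one more tool, called after ">>>" as name(argument=value, ...), one argument or row to a line, values as JSON. jog_arm: Moves the arm, as the interface text tells. Its arguments: {"type":"object","properties":{"increments":{"type":"array","items":{"type":"array","items":{"type":"array","items":{"type":"number"}}}},"grip_force":{"type":"number"}},"required":["increments"]}

```bash
mkdir -p pics; cat > look.py <<'E'
from cell import monitor, optics, order
import cv2
import numpy as np
def snap(c,n):
    p=optics.read_camera(c); cv2.imwrite(f'pics/{n}.png',p['image'][:,:,::-1]); return p
E
python3 - <<'E'
from look import *
print(monitor.get_obs())
for c in ['scene','top']:
    p=snap(c,c+'0')
    print(c,p['fx'],p['k1'],p['view'].round(3).tolist() if hasattr(p['view'],'round') else p['view'])
    for n in ['drive_red','drive_yellow','drive_green','battery','seat_red','seat_yellow','seat_green','pad','dock','bottle']:
        print(n,[(np.round(d['position'],4).tolist(),round(d['conf'],2)) for d in optics.pinpoint(n,p)][:3])
E
```

```text
{'clock': 0.0, 'joints': array([ 5.90488314e+01,  1.79601622e+01,  8.58520448e+01,  1.44175979e-03,
        7.62577948e+01, -1.28006455e+01]), 'qd': array([-0.06742941,  0.01492339,  0.0139315 , -0.12371371, -0.06061439,
       -0.01817148]), 'tau': array([ 3.23451368e-04, -4.02211297e+01, -2.52266729e+01,  6.94097369e-02,
        3.53258417e-02, -1.29757605e-04]), 'tcp_pos': array([0.16342245, 0.49864898, 0.20906757]), 'ee_rot': array([-1.79932048e+02, -1.68748250e-02,  1.61849124e+02]), 'wrist_force': array([-0.6870938 ,  0.161918  , -0.11495086]), 'moment': array([0.01114947, 0.0178686 , 0.04671356]), 'opening': 0.08789779287549009}
scene 402.83744964179897 0.0006088072824578322 [[0.708, 0.706, 0.006, -0.393], [0.549, -0.544, -0.635, -0.273], [-0.445, 0.452, -0.773, 1.263], [0.0, 0.0, 0.0, 1.0]]
drive_red [([0.5168, 0.0741, 0.0116], 0.97)]
drive_yellow [([0.5051, 0.0107, 0.0058], 0.68)]
drive_green [([0.5148, 0.1363, 0.0102], 0.64)]
battery [([0.5775, 0.0644, 0.008], 0.8)]
seat_red [([0.5157, 0.1326, 0.0111], 0.72)]
seat_yellow [([0.5098, 0.0107, 0.0072], 0.43)]
seat_green [([0.51
[... 187 characters left out ...]
6498, 0.2239, -0.0012], 0.82)]
top 531.2880370698256 -0.1991555542559544 [[-0.003, -1.0, 0.013, -0.006], [-0.985, 0.001, -0.172, 0.542], [0.172, -0.013, -0.985, 1.051], [0.0, 0.0, 0.0, 1.0]]
drive_red [([0.5115, 0.0709, 0.0113], 0.61)]
drive_yellow [([0.5043, 0.0147, 0.0078], 0.89)]
drive_green [([0.5224, 0.1391, 0.0114], 0.55)]
battery [([0.5745, 0.0621, 0.0063], 0.71)]
seat_red [([0.5054, 0.0729, 0.0054], 0.58), ([0.5232, 0.1419, 0.0119], 0.16)]
seat_yellow [([0.5053, 0.0115, 0.0075], 0.47)]
seat_green [([0.5191, 0.1343, 0.0088], 0.62)]
pad [([0.4771, 0.302, 0.0013], 0.73)]
dock [([0.4486, -0.3325, 0.0012], 0.56), ([0.5051, 0.0103, 0.0049], 0.37)]
bottle [([0.6467, 0.2267, -0.0019], 0.62)]
```

View pics/top0.png

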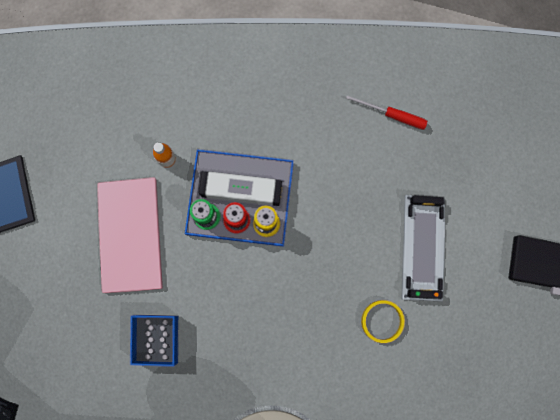

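View pics/scene0.png

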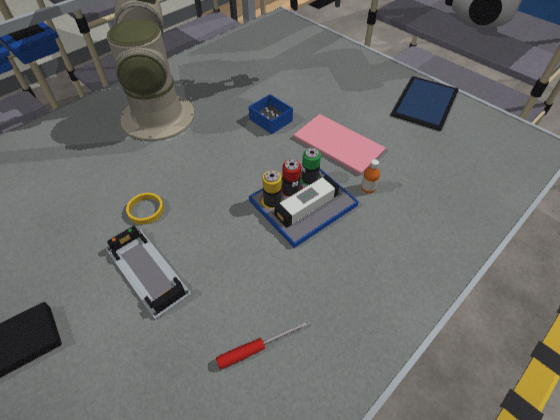

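```bash
cat >> look.py <<'E'
def KD(p): return np.array([[p['fx'],0,p['cx']],[0,p['fy'],p['cy']],[0,0,1.]]),np.array([p['k1'],0,0,0.])
def unproj(p,uv,z):
    K,D=KD(p); V=np.array(p['view']); R=V[:3,:3]; C=-R.T@V[:3,3]
    n=cv2.undistortPoints(np.array(uv,float).reshape(-1,1,2),K,D)[:,0]
    d=np.c_[n,np.ones(len(n))]@R
    s=(z-C[2])/d[:,2]
    return (C+s[:,None]*d)
def proj(p,X):
    K,D=KD(p); V=np.array(p['view']); r,_=cv2.Rodrigues(V[:3,:3])
    return cv2.projectPoints(np.array(X,float).reshape(-1,1,3),r,V[:3,3],K,D)[0][:,0]
def rect(p,mask,z):
    m=mask.astype(np.uint8); n,l,s,_=cv2.connectedComponentsWithStats(m)
    m=(l==1+np.argmax(s[1:,4])); v,u=np.nonzero(m)
    X=unproj(p,np.c_[u,v],z)[:,:2]
    (c,wh,a)=cv2.minAreaRect((X*1000).astype(np.float32))
    return np.round(c,1),np.round(wh,1),round(a,2)
E
python3 - <<'E'
from look import *
p=optics.read_camera('top'); im=p['image'].astype(int); h=cv2.cvtColor(p['image'],cv2.COLOR_RGB2HSV)
r,g,b=im[...,0],im[...,1],im[...,2]
pink=(r>180)&(r-g>50)&(b>120)&(r-b<110)
print('pad',rect(p,pink,.015))
blue=(b>r+40)&(b>g+30)
z=np.zeros_like(blue); z[130:260,175:305]=1
print('tray',rect(p,blue&z,.020))
for n,zz in [('dock',.01),('battery',.048),('pad',.015)]:
    for d in optics.trace(n,p)[:1]: print(n,d['conf'],rect(p,d['mask'],zz))
z[:]=0; z[:,380:470]=1; z[180:310]&=True
big=cv2.resize(p['image'][140:310,180:450],None,fx=2.9,fy=2.9,interpolation=cv2.INTER_CUBIC)
cv2.imwrite('pics/crop0.png',big[:,:,::-1])
big=cv2.resize(p['image'][185:310,390:460],None,fx=4.5,fy=4.5,interpolation=cv2.INTER_CUBIC)
cv2.imwrite('pics/dock0.png',big[:,:,::-1])
for n in ['red','yellow','green']:
    d=optics.trace('drive_'+n,p)
    if d:
        v,u=np.nonzero(d[0]['mask']); print(n,u.min(),u.max(),v.min(),v.max())
E
```

```text
pad (array([406.5, 234.9]), array([16.8,  0. ]), 1.31)
tray (array([560.3,  66.6]), array([211.8, 188. ]), 83.25)
dock 0.88 (array([ 451.9, -329.2]), array([ 95. , 229.5]), 86.36)
battery 0.89 (array([574.6,  63.5]), array([169.9,  58.5]), 83.13)
pad 0.67 (array([479.2, 303.3]), array([239.8, 133.8]), 4.82)
red 225 247 202 229
yellow 254 276 205 232
green 190 216 199 226
```

View pics/crop0.png

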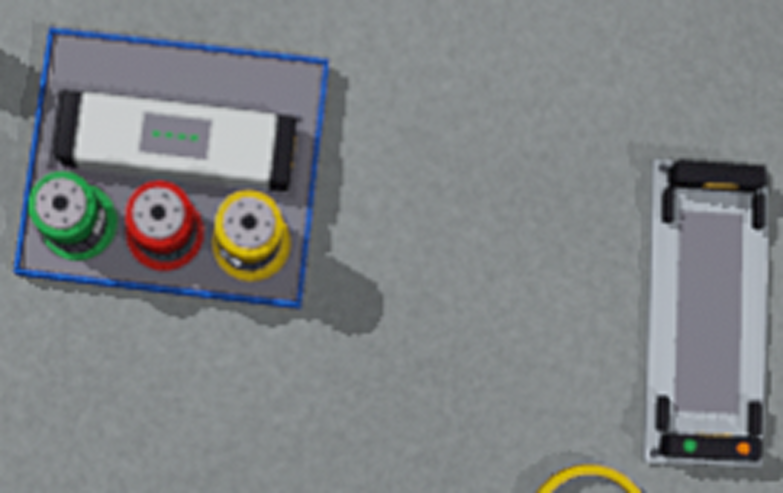

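View pics/dock0.png

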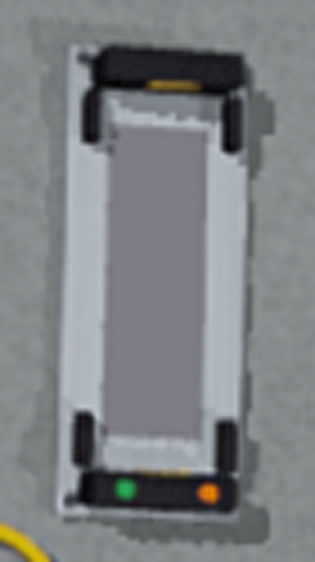

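```bash
python3 - <<'E'
from look import *
p=optics.read_camera('top')
c=lambda x,y:[180+(x+.5)/2.9-.5,140+(y+.5)/2.9-.5]
X=unproj(p,[c(60,203),c(158,212),c(249,222)],.105); print('drives',X.round(4))
print(np.degrees(np.arctan2(X[0]-X[2],1)), np.linalg.norm(X[0]-X[2]))
# dock: inner grey felt corners (z .010) , end block tops (z .038)
d=lambda x,y:[390+(x+.5)/4.5-.5,185+(y+.5)/4.5-.5]
F=unproj(p,[d(118,126),d(210,130),d(200,437),d(106,433)],.010)[:,:2]; print('felt',F.round(4),F.mean(0), np.degrees(np.arctan2(*(F[0]+F[1]-F[2]-F[3])[::-1])))
# corner guides tops z=.023 centres
G=unproj(p,[d(92,115),d(234,122),d(227,442),d(85,437)],.02)[:,:2]; print('guides',G.round(4),G.mean(0), np.degrees(np.arctan2(*(G[0]+G[1]-G[2]-G[3])[::-1])))
P=unproj(p,[d(68,45),d(243,50),d(235,514),d(56,512)],.008)[:,:2];print('plate',P.round(4),P.mean(0),np.degrees(np.arctan2(*(P[0]+P[1]-P[2]-P[3])[::-1])))
E
```

```text
drives [[0.5183 0.1378 0.105 ]
 [0.5122 0.0715 0.105 ]
 [0.5053 0.0104 0.105 ]]
[0.74747325 7.26401289 0.        ] 0.1281305565610177
felt [[ 0.5264 -0.3151]
 [ 0.5243 -0.3612]
 [ 0.3765 -0.3495]
 [ 0.3794 -0.3032]] [ 0.45165798 -0.33225936] -4.584094352070662
guides [[ 0.5302 -0.2997]
 [ 0.5266 -0.3702]
 [ 0.3737 -0.3595]
 [ 0.3775 -0.2902]] [ 0.45199131 -0.3299062 ] -3.7672825663275296
plate [[ 0.5665 -0.2927]
 [ 0.5641 -0.381 ]
 [ 0.3395 -0.3663]
 [ 0.3427 -0.2783]] [ 0.45321795 -0.32957081] -3.7102234753676226
```

>>> jog_arm(
  increments=[
    [[4, -4, 0, 0, 0, -4, 75], [9, -9, 0, 0, 0, -9, 75], [14.2, -14.5, 0, 0, 0, -15.7, 75], [14.2, -14.5, 0, 0, 0, -15.7, 75], [14.2, -14.5, 0, 0, 0, -15.7, 75], [14.2, -14.5, 0, 0, 0, -15.7, 75], [14.2, -14.5, 0, 0, 0, -15.7, 75], [14.2, -14.5, 0, 0, 0, -15.7, 75], [14.2, -14.5, 0, 0, 0, -15.7, 75], [14.2, -14.5, 0, 0, 0, -15.7, 75], [14.2, -14.5, 0, 0, 0, -15.7, 75], [14.2, -14.5, 0, 0, 0, -15.7, 75], [14.2, -14.5, 0, 0, 0, -15.7, 75], [14.2, -14.5, 0, 0, 0, -15.7, 75], [14.2, -14.5, 0, 0, 0, -15.7, 75], [14.2, -14.5, 0, 0, 0, -15.7, 75], [14.2, -14.5, 0, 0, 0, -15.7, 75]],
  ],
  grip_force=30,
)

```text
clock: 2.92
tcp_pos: [0.5177, 0.1377, 0.2099]
ee_rot: [180.0, -0.0, 83.5]
wrist_force: [1.2, -0.2, -0.3]
opening: 0.066
```

```bash
python3 - <<'E'
from look import *
o=monitor.get_obs(); print(o['tcp_pos'],o['ee_rot'],o['opening'],o['joints'],o['clock'])
p=snap('wrist','w1'); print(p['fx'],p['k1'],np.array(p['view']).round(3).tolist())
for n in ['drive_red','drive_yellow','drive_green','battery']:
    print(n,[(np.round(d['position'],4).tolist(),round(d['conf'],2)) for d in optics.pinpoint(n,p)][:2])
E
```

```text
[0.51774236 0.13765261 0.20990949] [ 1.79990380e+02 -1.00907877e-02  8.34645670e+01] 0.0660204271974175 [2.34632452e+00 1.92636059e+01 8.39369651e+01 8.71523427e-03
 7.67883670e+01 8.87976730e+00] 2.9167
367.0589231038725 -0.06381467659166716 [[0.993, -0.115, 0.0, -0.498], [-0.111, -0.96, 0.256, 0.155], [-0.029, -0.255, -0.967, 0.439], [0.0, 0.0, 0.0, 1.0]]
drive_red [([0.5094, 0.0679, 0.009], 0.82)]
drive_yellow [([0.5036, 0.0115, 0.01], 0.58)]
drive_green []
battery [([0.5758, 0.0642, 0.0065], 0.95)]
```

View pics/w1.png

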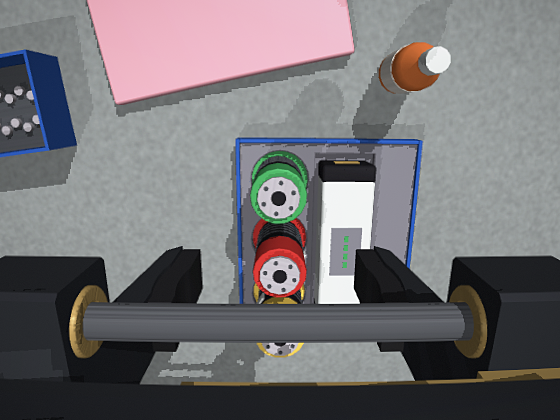

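```bash
python3 - <<'E'
from look import *
p=optics.read_camera('wrist')
print(unproj(p,[(278,198),(279,276),(281,335)],.105).round(4))
print(unproj(p,[(237,140),(421,141)],.02).round(4), unproj(p,[(319,162),(375,163),(375,182)],.048).round(4))
E
```

```text
[[0.5184 0.1371 0.105 ]
 [0.5115 0.0709 0.105 ]
 [0.5068 0.0146 0.105 ]]
[[0.4829 0.1802 0.02  ]
 [0.6638 0.1586 0.02  ]] [[0.5583 0.1533 0.048 ]
 [0.6098 0.1465 0.048 ]
 [0.6089 0.1286 0.048 ]]
```

>>> jog_arm(
  increments=[
    [[0, 0, -1.5, 0, 0, 0, 75], [0, 0, -3, 0, 0, 0, 75], [0, 0, -4.5, 0, 0, 0, 75], [0, 0, -5.5, 0, 0, 0, 75], [0, 0, -6, 0, 0, 0, 75], [0, 0, -6, 0, 0, 0, 75], [0, 0, -6, 0, 0, 0, 40], [0, 0, -6, 0, 0, 0, 40], [0, 0, -6, 0, 0, 0, 40], [0, 0, -6, 0, 0, 0, 40], [0, 0, -6, 0, 0, 0, 40], [0, 0, -6, 0, 0, 0, 40]],
  ],
)

```text
clock: 4.22
tcp_pos: [0.5189, 0.1368, 0.061]
ee_rot: [179.9, -0.0, 83.4]
wrist_force: [-2.0, 0.8, 7.2]
opening: 0.045
```

>>> jog_arm(
  increments=[
    [[0, 0, 0.3, 0, 0, 0, 40], [0, 0, 1, 0, 0, 0, 40], [0, 0, 2, 0, 0, 0, 40], [0, 0, 3, 0, 0, 0, 40], [0.1, 0.4, 4, 0, 0, 0, 40], [0.4, 1.4, 4, 0, 0, 0, 40], [0.7, 2.6, 4, 0, 0, 0, 40], [1, 3.8, 4, 0, 0, 0, 40], [1.3, 5, 4, 0, 0, 0, 40], [1.6, 6.2, 4, 0, 0, 0, 40], [1.8, 6.8, 4, 0, 0, 0, 40], [1.8, 7, 3.5, 0, 0, 0, 40], [1.8, 7, 2.7, 0, 0, 0, 40], [1.8, 7, 1.9, 0, 0, 0, 40], [1.8, 7, 1.3, 0, 0, 0, 40], [1.8, 7, 0.9, 0, 0, 0, 40], [1.8, 7, 0.7, 0, 0, 0, 40], [1.8, 7, 0.6, 0, 0, 0, 40], [1.8, 7, 0.6, 0, 0, 0, 40]],
  ],
)

```text
clock: 5.8
tcp_pos: [0.564, 0.3115, 0.076]
ee_rot: [179.9, -0.0, 83.4]
wrist_force: [0.5, 0.1, -4.9]
opening: 0.045
```

```bash
python3 - <<'E'
from look import *
o=monitor.get_obs(); print(o['tcp_pos'],o['ee_rot'],o['opening'],o['wrist_force'])
p=snap('scene','s1');p=snap('wrist','w2')
E
```

```text
[0.56398005 0.31150503 0.07599511] [ 1.79881588e+02 -2.11843958e-02  8.33668168e+01] 0.04500912617240705 [ 0.46691261  0.13066374 -4.93808852]
```

View pics/w2.png

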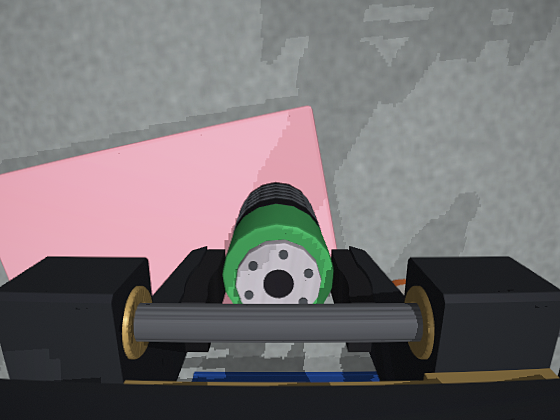

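View pics/s1.png

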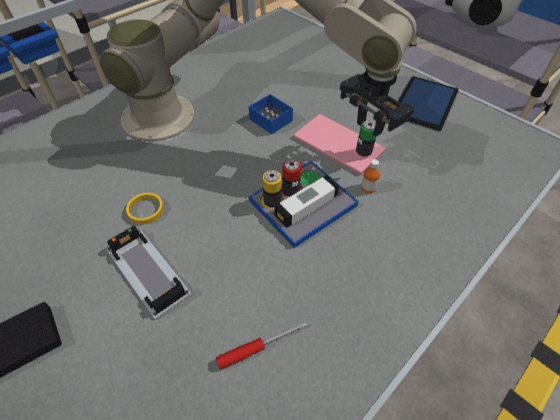

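>>> jog_arm(
  increments=[
    [[0, 0, -0.15, 0, 0, 0, 40], [0, 0, -0.3, 0, 0, 0, 40], [0, 0, -0.36, 0, 0, 0, 40], [0, 0, -0.4, 0, 0, 0, 40], [0, 0, -0.42, 0, 0, 0, 40], [0, 0, -0.42, 0, 0, 0, 40], [0, 0, -0.42, 0, 0, 0, 40]],
  ],
)

```text
clock: 6.48
tcp_pos: [0.5644, 0.3118, 0.0664]
ee_rot: [179.8, -0.1, 83.4]
wrist_force: [0.9, -0.1, -4.6]
opening: 0.045
```

>>> jog_arm(
  increments=[
    [[0, 0, -0.05, 0, 0, 0, 40], [0, 0, -0.08, 0, 0, 0, 40], [0, 0, -0.1, 0, 0, 0, 40], [0, 0, -0.1, 0, 0, 0, 40]],
  ],
)

```text
clock: 6.82
tcp_pos: [0.5647, 0.3123, 0.066]
ee_rot: [179.7, -0.1, 83.4]
wrist_force: [-4.5, -0.6, 8.7]
opening: 0.045
```

>>> jog_arm(
  increments=[
    [[0, 0, 0, 0, 0, 0, 55], [0, 0, 0, 0, 0, 0, 72], [0, 0, 0, 0, 0, 0, 72], [0, 0, 0, 0, 0, 0, 72], [0, 0, 0.5, 0, 0, 0, 72], [0, 0, 1.5, 0, 0, 0, 72], [0, 0, 3, 0, 0, 0, 72], [-0.3, -1.3, 4, 0, 0, 0, 72], [-0.6, -2.8, 4, 0, 0, 0, 72], [-1, -4.3, 4, 0, 0, 0, 72], [-1.3, -5.8, 4, 0, 0, 0, 72], [-1.6, -7.3, 4, 0, 0, 0, 72], [-1.9, -8.6, 4, 0, 0, 0, 72], [-2.1, -9.4, 4, 0, 0, 0, 72], [-2.1, -9.6, 4, 0, 0, 0, 72], [-2.1, -9.6, 4, 0, 0, 0, 72]],
  ],
)

```text
clock: 8.15
tcp_pos: [0.5126, 0.0714, 0.1669]
ee_rot: [179.6, -0.1, 83.3]
wrist_force: [-0.4, 0.3, -0.6]
opening: 0.0635
```

```bash
python3 - <<'E'
from look import *
o=monitor.get_obs(); print(o['tcp_pos'],o['ee_rot'],o['opening'],o['wrist_force'])
p=snap('wrist','w3');snap('top','t3')
E
```

```text
[0.51260134 0.07137627 0.16690679] [ 1.79626467e+02 -1.32396054e-01  8.32728465e+01] 0.06345711483691947 [-0.3563694   0.34180333 -0.61380618]
```

View pics/w3.png

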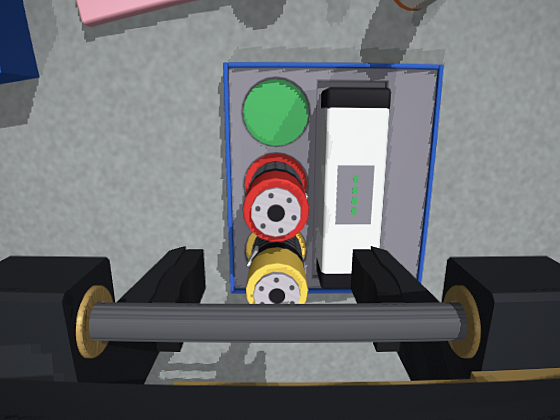

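```bash
python3 - <<'E'
from look import *
p=optics.read_camera('wrist')
print(unproj(p,[(277,213),(277,296)],.105).round(4))
g=p['image'].astype(int); m=(g[...,1]>g[...,0]+50)&(g[...,1]>g[...,2]+30); m[160:]=0
v,u=np.nonzero(m); c=((u.min()+u.max())/2,(v.min()+v.max())/2); print(c,u.max()-u.min()); print('seat green',unproj(p,[c],.010).round(4))
for n in ['seat_green','drive_red','battery']: print(n,[(d['position'].round(4) if hasattr(d['position'],'round') else d['position'],round(d['conf'],2)) for d in optics.pinpoint(n,p)][:2])
E
```

```text
[[0.5124 0.0734 0.105 ]
 [0.5052 0.0123 0.105 ]]
(np.float64(276.0), np.float64(114.0)) 64
seat green [[0.5193 0.137  0.01  ]]
seat_green [([0.5221, 0.1361, 0.0072], 0.87)]
drive_red [([0.5105, 0.0683, 0.0097], 0.85)]
battery [([0.5762, 0.0658, 0.0088], 0.66)]
```

>>> jog_arm(
  increments=[
    [[0, 0.04, -1, -0.03, 0.07, 0, 72], [0, 0.04, -2, -0.03, 0.07, 0, 72], [0, 0.04, -3, -0.03, 0.07, 0, 72], [0, 0.04, -4, -0.03, 0.07, 0, 72], [0, 0.04, -4.25, -0.03, 0.07, 0, 72], [0, 0.04, -4.25, -0.03, 0.07, 0, 72], [0, 0.04, -4.25, -0.03, 0.07, 0, 40], [0, 0.04, -4.25, -0.03, 0.07, 0, 40], [0, 0.04, -4.25, -0.03, 0.07, 0, 40], [0, 0.04, -4.25, -0.03, 0.07, 0, 40], [0, 0.04, -4.25, -0.03, 0.07, 0, 40], [0, 0.04, -4.25, -0.03, 0.07, 0, 40]],
  ],
)

```text
clock: 9.45
tcp_pos: [0.5129, 0.0743, 0.061]
ee_rot: [179.9, 0.1, 83.5]
wrist_force: [-2.8, 0.6, 6.8]
opening: 0.045
```

>>> jog_arm(
  increments=[
    [[0, 0, 0.3, 0, 0, 0, 40], [0, 0, 1, 0, 0, 0, 40], [0, 0, 2, 0, 0, 0, 40], [0, 0, 3, 0, 0, 0, 40], [-0.1, 0.5, 4, 0, 0, 0, 40], [-0.3, 1.7, 4, 0, 0, 0, 40], [-0.5, 3.1, 4, 0, 0, 0, 40], [-0.7, 4.5, 4, 0, 0, 0, 40], [-0.9, 5.9, 4, 0, 0, 0, 40], [-1.1, 7.3, 4, 0, 0, 0, 40], [-1.3, 8.5, 4, 0, 0, 0, 40], [-1.36, 9.2, 3.5, 0, 0, 0, 40], [-1.36, 9.2, 2.6, 0, 0, 0, 40], [-1.36, 9.2, 1.7, 0, 0, 0, 40], [-1.36, 9.2, 1, 0, 0, 0, 40], [-1.36, 9.2, 0.6, 0, 0, 0, 40], [-1.36, 9.2, 0.4, 0, 0, 0, 40], [-1.36, 9.2, 0.3, 0, 0, 0, 40], [-1.36, 9.2, 0.25, 0, 0, 0, 40], [-1.36, 9.2, 0.22, 0, 0, 0, 40]],
  ],
)

```text
clock: 11.12
tcp_pos: [0.4794, 0.3044, 0.0674]
ee_rot: [179.8, 0.0, 83.5]
wrist_force: [-0.6, -0.3, -4.1]
opening: 0.0451
```

>>> jog_arm(
  increments=[
    [[0, 0, -0.04, 0, 0, 0, 40], [0, 0, -0.07, 0, 0, 0, 40], [0, 0, -0.09, 0, 0, 0, 40], [0, 0, -0.09, 0, 0, 0, 40]],
  ],
)

```text
clock: 11.45
tcp_pos: [0.4798, 0.3047, 0.066]
ee_rot: [179.8, -0.0, 83.5]
wrist_force: [-1.5, 0.2, 3.5]
opening: 0.045
```

>>> jog_arm(
  increments=[
    [[0, 0, 0, 0, 0, 0, 55], [0, 0, 0, 0, 0, 0, 72], [0, 0, 0, 0, 0, 0, 72], [0, 0, 0, 0, 0, 0, 72], [0, 0, 0.5, 0, 0, 0, 72], [0, 0, 1.5, 0, 0, 0, 72], [0, 0, 3, 0, 0, 0, 72], [0.1, -1.3, 4, 0, 0, 0, 72], [0.2, -2.8, 4, 0, 0.04, 0, 72], [0.4, -4.3, 4, 0, 0.04, 0, 72], [0.5, -5.8, 4, 0, 0.04, 0, 72], [0.6, -7.3, 4, 0, 0.04, 0, 72], [0.8, -8.8, 4, 0, 0.04, 0, 72], [1, -10.3, 4, 0, 0.04, 0, 72], [1, -11.4, 4, 0, 0.04, 0, 72], [1, -11.7, 4, 0, 0.04, 0, 72], [1, -11.7, 4, 0, 0.04, 0, 72]],
  ],
)

```text
clock: 12.87
tcp_pos: [0.5049, 0.0107, 0.166]
ee_rot: [180.0, -0.0, 83.3]
wrist_force: [-0.1, 1.1, -0.9]
opening: 0.0637
```

```bash
python3 - <<'E'
from look import *
o=monitor.get_obs(); print(o['tcp_pos'],o['ee_rot'],o['opening'],o['wrist_force'])
p=snap('wrist','w4');snap('top','t4')
E
```

```text
[0.50487611 0.01074854 0.16597243] [ 1.79974770e+02 -1.02363651e-02  8.33070812e+01] 0.06370551461123083 [-0.1495332   1.10309551 -0.88089543]
```

View pics/w4.png

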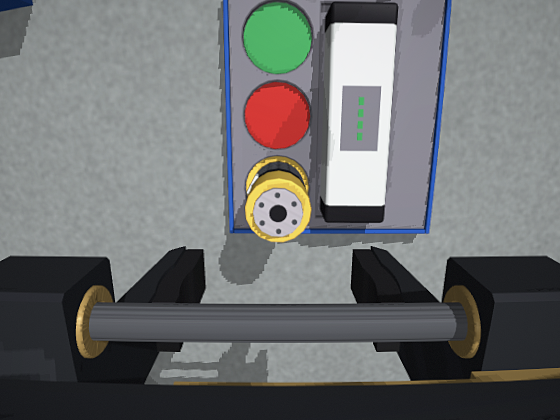

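View pics/t4.png

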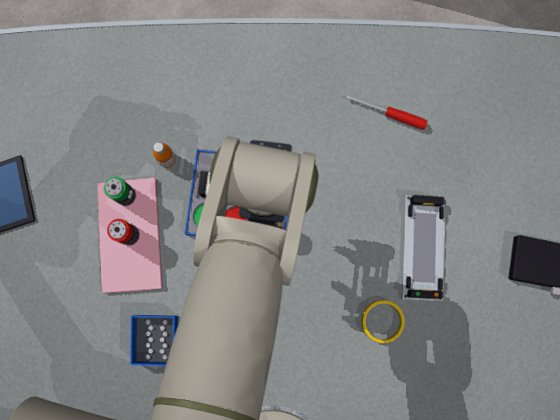

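```bash
python3 - <<'E'
from look import *
p=optics.read_camera('wrist')
print(unproj(p,[(278,213)],.105).round(4))
g=p['image'].astype(int)
for n,m in [('green',(g[...,1]>g[...,0]+50)&(g[...,1]>g[...,2]+30)),('red',(g[...,0]>g[...,1]+90)&(g[...,0]>g[...,2]+90))]:
    m[160:]=0; m[:,:230]=0; m[:,330:]=0
    if n=='red': m[:75]=0
    v,u=np.nonzero(m); c=((u.min()+u.max())/2,(v.min()+v.max())/2); print(n,c,u.max()-u.min(),v.min(),v.max(),unproj(p,[c],.010).round(4))
B=unproj(p,[(327,3),(398,7),(321,220),(384,222)],.048)
print(B.round(4),B.mean(0))
d=optics.trace('battery',p)[0]; print(d['conf'],rect(p,d['mask'],.048))
E
```

```text
[[0.5049 0.0133 0.105 ]]
green (np.float64(278.5), np.float64(41.0)) 67 6 76 [[0.5196 0.1364 0.01  ]]
red (np.float64(277.5), np.float64(117.5)) 63 85 150 [[0.5115 0.0736 0.01  ]]
[[ 0.5571  0.1522  0.048 ]
 [ 0.6093  0.1443  0.048 ]
 [ 0.538  -0.0126  0.048 ]
 [ 0.5906 -0.0205  0.048 ]] [0.57377184 0.06584553 0.048     ]
0.64 (array([572.9,  64.1]), array([169.2,  55.2]), 83.46)
```

>>> jog_arm(
  increments=[
    [[0, 0.06, -1, 0, 0, 0, 72], [0, 0.06, -2, 0, 0, 0, 72], [0, 0.06, -3, 0, 0, 0, 72], [0, 0.06, -4, 0, 0, 0, 72], [0, 0.06, -4.22, 0, 0, 0, 72], [0, 0.06, -4.22, 0, 0, 0, 72], [0, 0.06, -4.22, 0, 0, 0, 40], [0, 0.06, -4.22, 0, 0, 0, 40], [0, 0.06, -4.22, 0, 0, 0, 40], [0, 0.06, -4.22, 0, 0, 0, 40], [0, 0.06, -4.22, 0, 0, 0, 40], [0, 0.06, -4.22, 0, 0, 0, 40]],
  ],
)

```text
clock: 14.07
tcp_pos: [0.5055, 0.015, 0.0619]
ee_rot: [179.8, -0.0, 83.6]
wrist_force: [-0.8, 1.3, 6.8]
opening: 0.0449
```

>>> jog_arm(
  increments=[
    [[0, 0, 0.3, 0, 0, 0, 40], [0, 0, 1, 0, 0, 0, 40], [0, 0, 2, 0, 0, 0, 40], [0, 0, 3, 0, 0, 0, 40], [-0.3, 0.5, 4, 0, 0, 0, 40], [-1.2, 1.6, 4, 0, 0, 0, 40], [-2.1, 2.9, 4, 0, 0, 0, 40], [-3, 4.2, 4, 0, 0, 0, 40], [-3.8, 5.5, 4, 0, 0, 0, 40], [-4.4, 6.8, 4, 0, 0, 0, 40], [-4.46, 8.2, 4, 0, 0, 0, 40], [-4.46, 9.6, 4, 0, 0, 0, 40], [-4.46, 10.8, 3.8, 0, 0, 0, 40], [-4.46, 11.28, 3, 0, 0, 0, 40], [-4.46, 11.28, 2.1, 0, 0, 0, 40], [-4.46, 11.28, 1.3, 0, 0, 0, 40], [-4.46, 11.28, 0.8, 0, 0, 0, 40], [-4.46, 11.28, 0.5, 0, 0, 0, 40], [-4.46, 11.28, 0.3, 0, 0, 0, 40], [-4.46, 11.28, 0.25, 0, 0, 0, 40]],
  ],
)

```text
clock: 15.73
tcp_pos: [0.394, 0.2969, 0.068]
ee_rot: [179.9, -0.0, 83.6]
wrist_force: [-0.6, 0.4, -4.4]
opening: 0.0448
```

>>> jog_arm(
  increments=[
    [[0, 0, -0.03, 0, 0, 0, 40], [0, 0, -0.06, 0, 0, 0, 40], [0, 0, -0.07, 0, 0, 0, 40], [0, 0, -0.07, 0, 0, 0, 40]],
  ],
)

```text
clock: 16.07
tcp_pos: [0.3944, 0.2971, 0.0669]
ee_rot: [179.8, -0.1, 83.6]
wrist_force: [0.9, 1.3, -1.1]
opening: 0.0454
```

>>> jog_arm(
  increments=[
    [[0, 0, -0.03, 0, 0, 0, 40], [0, 0, -0.03, 0, 0, 0, 40], [0, 0, -0.03, 0, 0, 0, 55], [0, 0, -0.03, 0, 0, 0, 72], [0, 0, -0.03, 0, 0, 0, 72], [0, 0, 0, 0, 0, 0, 72], [0, 0, 0.5, 0, 0, 0, 72], [0, 0, 1.5, 0, 0, 0, 72], [0, 0, 3, 0, 0, 0, 72], [0.5, -0.8, 4, 0, 0.04, 0, 72], [1.2, -1.8, 5, 0, 0.04, 0, 72], [2, -2.8, 5, 0, 0.04, 0, 90], [3, -4, 5, 0, 0.04, 0, 90], [4, -5.2, 5, 0, 0.04, 0, 100], [5, -6.4, 5, 0, 0.04, 0, 100], [6, -7.6, 5, 0, 0.04, 0, 100], [6.8, -8.7, 5, 0, 0.04, 0, 100], [7.18, -9.2, 5, 0, 0.04, 0, 100], [7.18, -9.26, 5, 0, 0.04, 0, 100], [7.18, -9.26, 5, 0, 0.04, 0, 100]],
  ],
)

```text
clock: 17.73
tcp_pos: [0.5738, 0.0653, 0.1916]
ee_rot: [-180.0, -0.0, 83.5]
wrist_force: [-0.3, 0.3, 0.3]
opening: 0.088
```

```bash
python3 - <<'E'
from look import *
o=monitor.get_obs(); print(o['tcp_pos'],o['ee_rot'],o['opening'],o['wrist_force'])
p=snap('wrist','w5');t=snap('top','t5');s=snap('scene','s5')
for n in ['drive_red','drive_yellow','drive_green','battery']:
  for q in (t,s,p): print(n,[(np.round(d['position'],4).tolist(),round(d['conf'],2)) for d in optics.pinpoint(n,q)][:1])
d=optics.trace('battery',p)
if d: print(rect(p,d[0]['mask'],.048))
E
```

```text
[0.57379367 0.06530735 0.19155479] [-1.79972881e+02 -4.86920748e-02  8.34823715e+01] 0.08801457291025745 [-0.27345661  0.34680491  0.33189412]
drive_red [([0.4777, 0.3033, 0.0127], 0.67)]
drive_red [([0.4838, 0.3059, 0.0179], 0.57)]
drive_red []
drive_yellow [([0.3935, 0.2957, 0.0125], 0.91)]
drive_yellow [([0.3935, 0.2922, 0.0116], 0.53)]
drive_yellow []
drive_green [([0.5652, 0.3159, 0.0189], 0.94)]
drive_green [([0.481, 0.308, 0.0021], 0.41)]
drive_green []
battery []
battery [([0.58, 0.0646, 0.0063], 0.69)]
battery [([0.5754, 0.063, 0.0074], 0.8)]
```

View pics/w5.png

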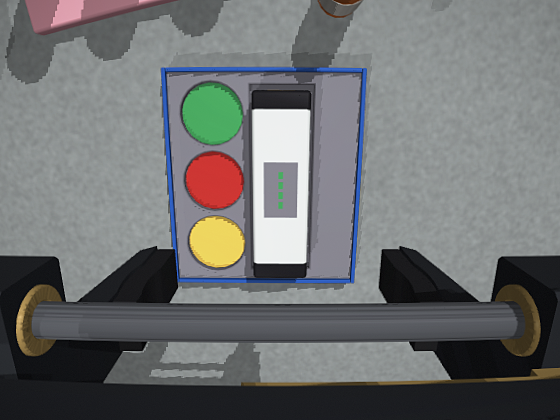

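View pics/s5.png

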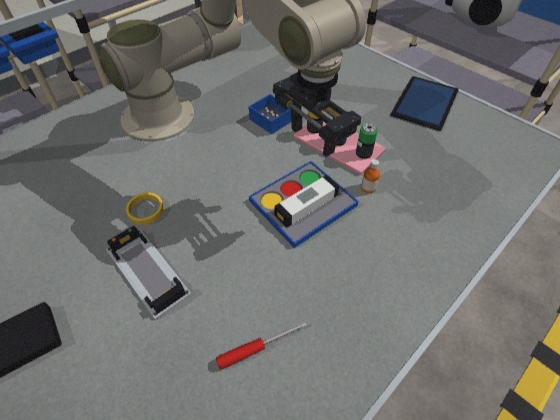

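```bash
python3 - <<'E'
from look import *
s=optics.read_camera('scene')
print(proj(s,[[0.5738,.0653,.19],[.5738,.0653,.3],[.394,.297,.11],[.564,.311,.11]]).round())
w=optics.read_camera('wrist')
B=unproj(w,[(252,91),(311,93),(254,277),(305,277)],.048);print(B.round(4),B.mean(0).round(4))
c=unproj(w,[(212,113),(214,180),(217,242)],.010);print(c.round(4))
E
```

```text
[[310. 151.]
 [313. 111.]
 [317. 101.]
 [368. 127.]]
[[ 0.5619  0.1504  0.048 ]
 [ 0.6106  0.1433  0.048 ]
 [ 0.5417 -0.0169  0.048 ]
 [ 0.5898 -0.0224  0.048 ]] [0.576  0.0636 0.048 ]
[[0.5193 0.1373 0.01  ]
 [0.5113 0.0734 0.01  ]
 [0.5041 0.0088 0.01  ]]
```

View pics/t5.png

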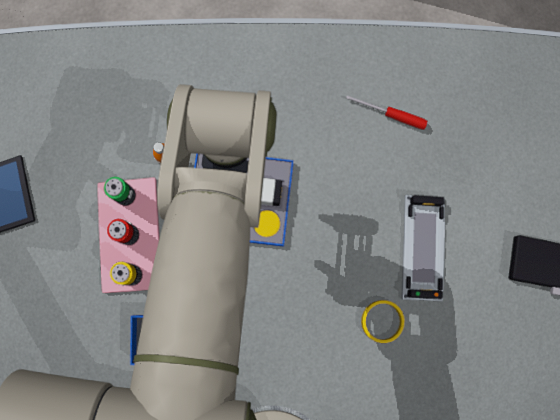

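>>> jog_arm(
  increments=[
    [[0.06, -0.04, -1.4, 0, 0, 0, 100], [0.06, -0.04, -2.8, 0, 0, 0, 100], [0.06, -0.04, -4.2, 0, 0, 0, 100], [0.06, -0.04, -5.4, 0, 0, 0, 100], [0.06, -0.04, -6.2, 0, 0, 0, 100], [0.06, -0.04, -6.6, 0, 0, 0, 100], [0.06, -0.04, -6.8, 0, 0, 0, 100], [0.06, -0.04, -6.8, 0, 0, 0, 100], [0.06, -0.04, -6.8, 0, 0, 0, 70], [0.06, -0.04, -6.8, 0, 0, 0, 45], [0.06, -0.04, -6.8, 0, 0, 0, 45], [0.06, -0.04, -6.8, 0, 0, 0, 45], [0.06, -0.04, -6.8, 0, 0, 0, 45], [0.06, -0.04, -6.8, 0, 0, 0, 45], [0.06, -0.04, -6.8, 0, 0, 0, 45], [0.06, -0.04, -6.8, 0, 0, 0, 45]],
  ],
  grip_force=45,
)

```text
clock: 19.97
tcp_pos: [0.5754, 0.0646, 0.022]
ee_rot: [180.0, -0.0, 83.6]
wrist_force: [0.3, 0.3, -0.4]
opening: 0.0401
```

```bash
python3 - <<'E'
from look import *
o=monitor.get_obs(); print(o['tcp_pos'],o['ee_rot'],o['opening'],o['wrist_force'])
p=snap('wrist','w6');s=snap('scene','s6')
cv2.imwrite('pics/s6c.png',cv2.resize(s['image'][60:260,200:420],None,fx=3,fy=3,interpolation=cv2.INTER_CUBIC)[:,:,::-1])
E
```

```text
[0.57543832 0.06460607 0.02197052] [ 1.79984870e+02 -3.96126802e-02  8.35512618e+01] 0.04011836998997881 [ 0.27022445  0.26432239 -0.38105916]
```

View pics/w6.png

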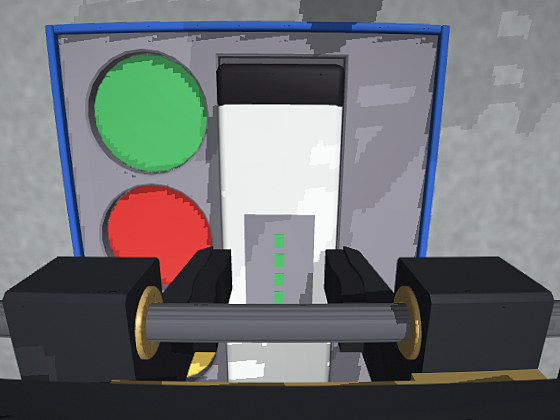

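View pics/s6c.png

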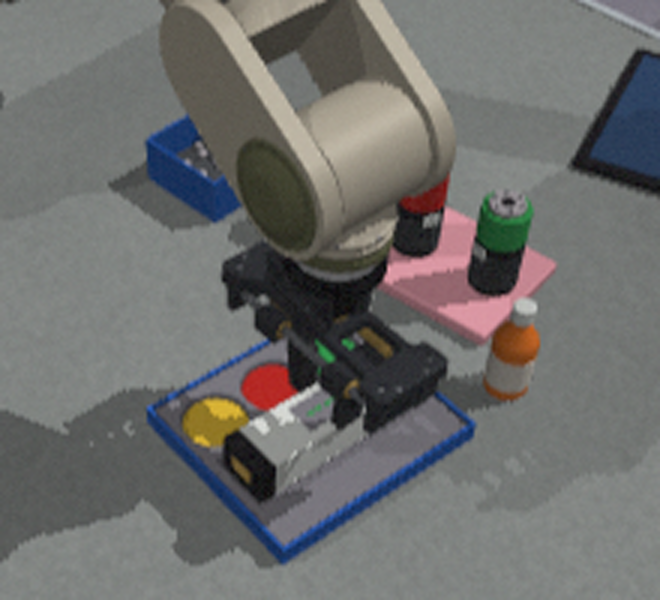

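>>> jog_arm(
  increments=[
    [[0, 0, 0, 0, 0, 0, 30], [0, 0, 0, 0, 0, 0, 30], [0, 0, 0, 0, 0, 0, 30], [0, 0, 0, 0, 0, 0, 30]],
  ],
  grip_force=45,
)

```text
clock: 20.4
tcp_pos: [0.5754, 0.0646, 0.0219]
ee_rot: [180.0, -0.0, 83.6]
wrist_force: [-0.8, 0.3, -0.3]
opening: 0.0263
```

```bash
python3 - <<'E'
from look import *
p=snap('wrist','w7');s=snap('scene','s7')
cv2.imwrite('pics/s7c.png',cv2.resize(s['image'][110:240,240:380],None,fx=4.5,fy=4.5,interpolation=cv2.INTER_CUBIC)[:,:,::-1])
print(proj(p,[[0.5754,.0646,.022],[0.5754+.025,.0646-.003,.03],[0.5754-.025,.0646+.003,.03],[.5754,.0646,.048]]))
print(monitor.get_obs()['joints'])
E
```

```text
[[277.98974415 245.82713116]
 [329.69760156 251.86266097]
 [226.2771436  251.30873499]
 [278.02804122 266.74240233]]
[-5.19801419e+00  3.63844262e+01  8.78304696e+01  4.87137083e-02
  5.57754955e+01  1.22206161e+00]
```

View pics/w7.png

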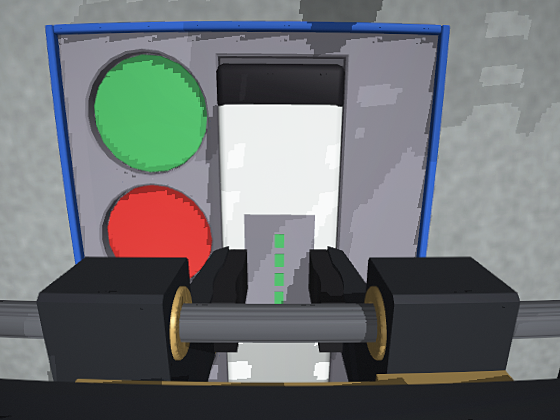

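View pics/s7c.png

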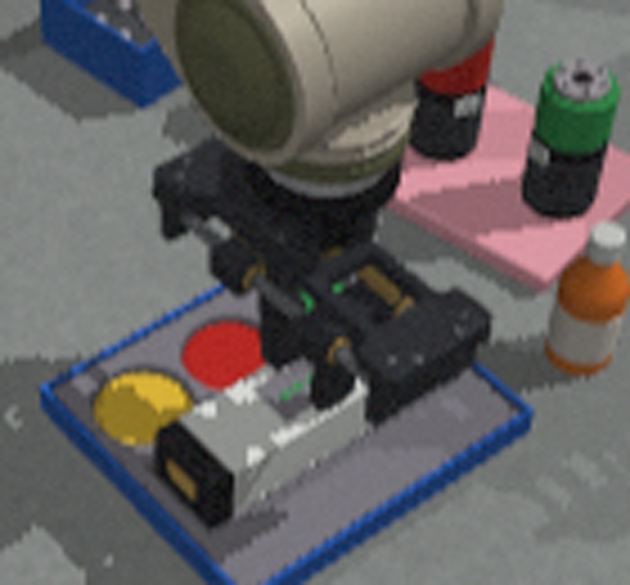

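>>> jog_arm(
  increments=[
    [[0, 0, 0.1, 0, 0, 0, 30], [0, 0, 0.2, 0, 0, 0, 30], [0, 0, 0.3, 0, 0, 0, 30], [0, 0, 0.3, 0, 0, 0, 30], [0, 0, 0.3, 0, 0, 0, 30]],
  ],
)

```text
clock: 20.92
tcp_pos: [0.5755, 0.0646, 0.0296]
ee_rot: [180.0, -0.0, 83.5]
wrist_force: [-0.2, -0.7, -0.6]
opening: 0.0264
```

```bash
python3 - <<'E'
from look import *
o=monitor.get_obs(); print(o['tcp_pos'],o['ee_rot'],o['opening'],o['wrist_force'],o['moment'])
p=snap('wrist','w8');s=snap('scene','s8')
E
```

```text
[0.57552271 0.06460531 0.02964084] [ 1.79965222e+02 -3.92276155e-02  8.35499381e+01] 0.026377679860546725 [-0.16938045 -0.71778255 -0.60200984] [-0.08010192  0.13102428 -0.04910804]
```

View pics/w8.png

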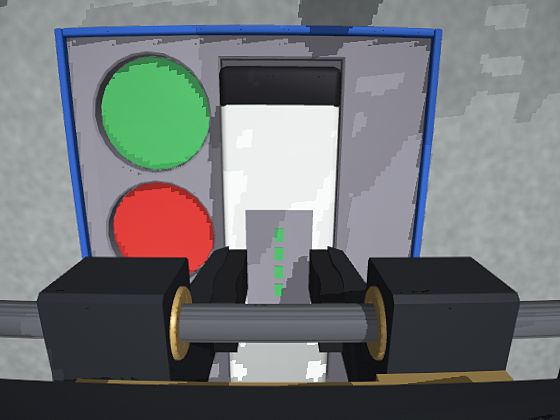

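>>> jog_arm(
  increments=[
    [[0, 0, 0, 0, 0, 0, 100], [0, 0, 0, 0, 0, 0, 100], [0, 0, 0, 0, 0, 0, 100], [0, 0, 0, 0, 0, 0, 100], [0, 0, 0, 0, 0, 0, 100], [0, 0, 0, 0, 0, 0, 100], [0, 0, -0.2, 0, 0, 0, 100], [0, 0, -0.36, 0, 0, 0, 100], [0, 0, -0.36, 0, 0, 0, 65], [0, 0, -0.36, 0, 0, 0, 60], [0, 0, -0.36, 0, 0, 0, 55], [0, 0, -0.36, 0, 0, 0, 53], [0, 0, -0.36, 0, 0, 0, 53], [0, 0, -0.36, 0, 0, 0, 53], [0, 0, -0.36, 0, 0, 0, 53]],
  ],
  grip_force=20,
)

```text
clock: 22.27
tcp_pos: [0.5754, 0.0646, 0.0205]
ee_rot: [180.0, -0.0, 83.6]
wrist_force: [-0.5, -0.1, 0.2]
opening: 0.0471
```

```bash
python3 - <<'E'
from look import *
o=monitor.get_obs(); print(o['tcp_pos'],o['ee_rot'],o['opening'],o['wrist_force'],o['moment'])
p=snap('wrist','w9');t=snap('top','t9');s=snap('scene','s9')
for n in ['battery']:
  for q in (t,s,p): print(n,[(np.round(d['position'],4).tolist(),round(d['conf'],2)) for d in optics.pinpoint(n,q)][:3])
cv2.imwrite('pics/s9c.png',cv2.resize(s['image'][110:240,240:380],None,fx=4.5,fy=4.5,interpolation=cv2.INTER_CUBIC)[:,:,::-1])
E
```

```text
[0.57541875 0.06464314 0.02045961] [ 1.79984504e+02 -4.15513976e-02  8.35517297e+01] 0.04713318826540304 [-0.52942548 -0.09263759  0.199583  ] [-0.06772083  0.04216447  0.03004016]
battery []
battery [([0.5778, 0.065, 0.0092], 0.92)]
battery [([0.575, 0.0656, 0.0081], 0.84)]
```

View pics/w9.png

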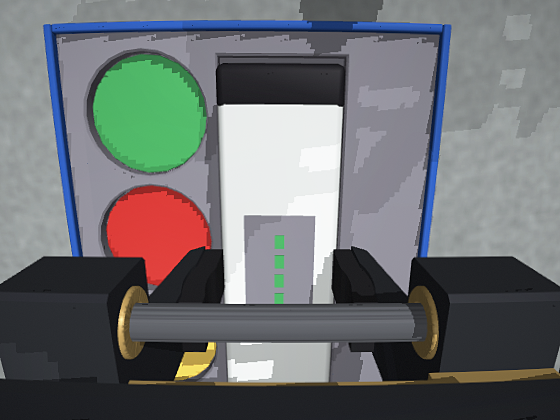

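View pics/s9c.png

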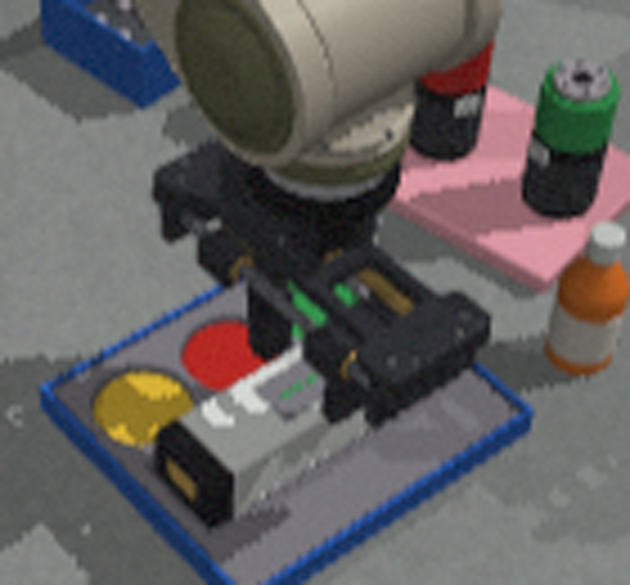

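>>> jog_arm(
  increments=[
    [[0, 0, 0, 0, 0, 0, 80], [0, 0, 0, 0, 0, 0, 80], [0, 0, 0, 0, 0, 0, 80], [0, 0, -0.1, 0, 0, 0, 80], [0, 0, -0.13, 0, 0, 0, 80], [0, 0, -0.13, 0, 0, 0, 50], [0, 0, -0.13, 0, 0, 0, 50], [0, 0, -0.13, 0, 0, 0, 50], [0, 0, -0.13, 0, 0, 0, 50], [0, 0, -0.13, 0, 0, 0, 50], [0, 0, -0.13, 0, 0, 0, 50]],
  ],
  grip_force=30,
)

```text
clock: 23.48
tcp_pos: [0.5756, 0.0646, 0.0172]
ee_rot: [180.0, -0.0, 83.5]
wrist_force: [2.4, -0.1, -1.8]
opening: 0.0486
```

>>> jog_arm(
  increments=[
    [[0, 0, 0, 0, 0, 0, 45], [0, 0, 0.1, 0, 0, 0, 45], [0, 0, 0.2, 0, 0, 0, 45], [0, 0, 0.3, 0, 0, 0, 45], [0, 0, 0.4, 0, 0, 0, 45], [0, 0, 0.4, 0, 0, 0, 45], [0, 0, 0.4, 0, 0, 0, 45]],
  ],
  grip_force=45,
)

```text
clock: 24.07
tcp_pos: [0.5755, 0.0646, 0.0272]
ee_rot: [180.0, -0.0, 83.5]
wrist_force: [-0.3, 0.1, -7.9]
opening: 0.0473
```

```bash
python3 - <<'E'
from look import *
o=monitor.get_obs(); print(o['tcp_pos'],o['ee_rot'],o['opening'],o['wrist_force'],o['moment'])
p=snap('wrist','w10');s=snap('scene','s10')
cv2.imwrite('pics/s10c.png',cv2.resize(s['image'][110:240,240:380],None,fx=4.5,fy=4.5,interpolation=cv2.INTER_CUBIC)[:,:,::-1])
E
```

```text
[0.57551672 0.06457999 0.02722043] [ 1.79965441e+02 -3.97414912e-02  8.35492987e+01] 0.047314980576753846 [-0.3443232   0.11151234 -7.88762691] [-0.0249012   0.03388708  0.02921322]
```

View pics/w10.png

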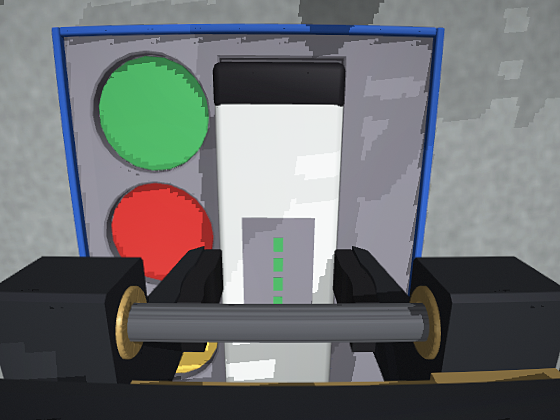

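View pics/s10c.png

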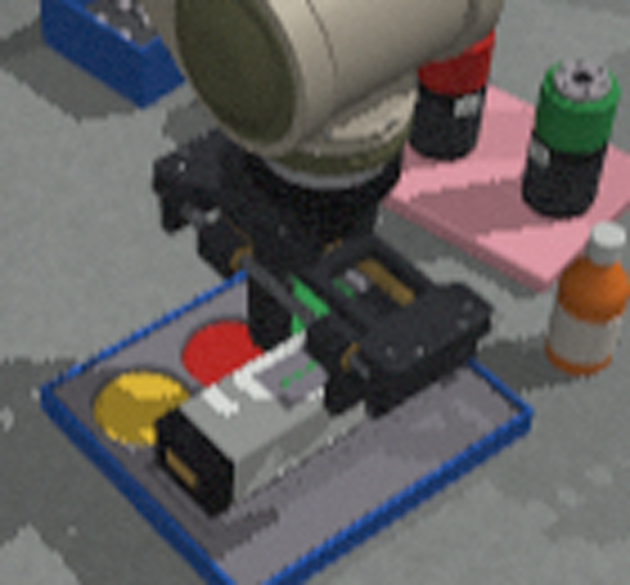

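>>> jog_arm(
  increments=[
    [[0, 0, 0.3, 0, 0, 0, 45], [0, 0, 0.8, 0, 0, 0, 45], [0, 0, 1.4, 0, 0, 0, 45], [0, 0, 2, 0, 0, 0, 45], [0, 0, 2.6, 0, 0, 0, 45], [0, -0.2, 3, 0, 0, -0.2, 45], [-0.1, -0.6, 3.2, 0, 0, -0.6, 45], [-0.3, -1.2, 3.2, 0, 0, -1.2, 45], [-0.5, -1.9, 3.2, 0, 0, -2, 45], [-0.7, -2.6, 3.2, 0, 0, -2.8, 45], [-1, -3.4, 3.2, 0, 0, -3.6, 45], [-1.2, -4.2, 3.2, 0, 0, -4.5, 45], [-1.5, -5, 3.2, 0, 0, -5.4, 45], [-1.7, -5.8, 3.2, 0, 0, -6.3, 45], [-2, -6.6, 3.2, 0, 0, -7.2, 45], [-2.2, -7.4, 3.2, 0, 0, -8.1, 45], [-2.5, -8.2, 3.2, 0, 0, -9, 45], [-2.7, -8.7, 3.2, 0, 0, -9.6, 45], [-2.8, -9, 3.2, 0, 0, -10, 45], [-2.8, -9, 3.2, 0, 0, -10, 45]],
  ],
)

```text
clock: 25.83
tcp_pos: [0.5046, -0.162, 0.1069]
ee_rot: [180.0, -0.0, 33.3]
wrist_force: [0.1, -0.0, -6.7]
opening: 0.0475
```

```bash
python3 - <<'E'
from look import *
o=monitor.get_obs(); print(o['tcp_pos'],o['ee_rot'],o['opening'],o['wrist_force'],o['moment'])
p=snap('wrist','w11');s=snap('scene','s11')
E
```

```text
[ 0.5046487  -0.16200323  0.10685549] [ 1.79993634e+02 -1.10065698e-02  3.32975430e+01] 0.047520389547041963 [ 0.11416242 -0.01579559 -6.70000482] [-0.05091982  0.13891544  0.06467951]
```

View pics/w11.png

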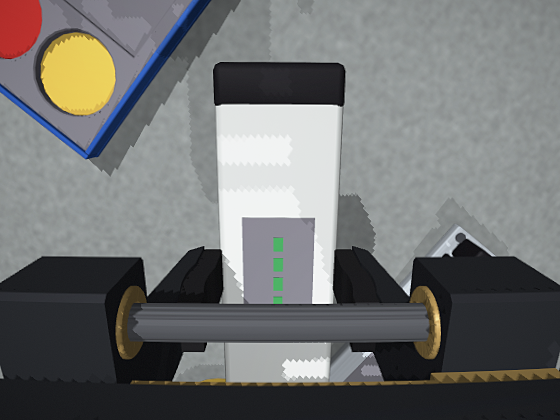

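View pics/s11.png

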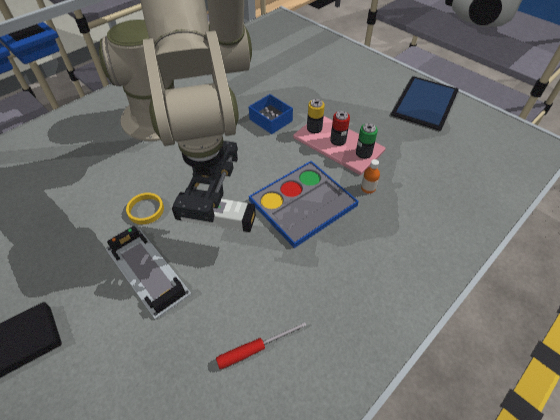

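>>> jog_arm(
  increments=[
    [[-0.1, -0.3, 0, 0, 0, -0.3, 45], [-0.3, -0.9, 0, 0, 0, -0.9, 45], [-0.5, -1.6, 0, 0, 0, -1.7, 45], [-0.7, -2.4, 0, 0, 0, -2.5, 45], [-1, -3.2, 0, 0, 0, -3.3, 45], [-1.2, -4, 0, 0, 0, -4.2, 45], [-1.5, -4.8, 0, 0, 0, -5.1, 45], [-1.8, -5.5, 0, 0, 0, -5.9, 45], [-2, -6.2, 0, 0, 0, -6.7, 45], [-2.1, -6.6, 0, 0, 0, -7.2, 45], [-2.1, -6.7, 0, 0, 0, -7.4, 45], [-2.1, -6.7, 0, 0, 0, -7.4, 45], [-2.1, -6.7, 0, 0, 0, -7.4, 45]],
  ],
)

```text
clock: 27.02
tcp_pos: [0.453, -0.3269, 0.1068]
ee_rot: [-180.0, -0.0, -3.3]
wrist_force: [-0.2, -0.1, -6.9]
opening: 0.0475
```

```bash
python3 - <<'E'
from look import *
o=monitor.get_obs(); print(o['tcp_pos'],o['ee_rot'],o['opening'],o['wrist_force'],o['moment'])
p=snap('wrist','w12');t=snap('top','t12')
zt=o['tcp_pos'][2]-.0092+.04
print('far end',unproj(p,[(214,64),(280,62),(345,64)],zt).round(4))
cv2.imwrite('pics/t12c.png',cv2.resize(t['image'][185:310,380:470],None,fx=4.5,fy=4.5,interpolation=cv2.INTER_CUBIC)[:,:,::-1])
E
```

```text
[ 0.45303939 -0.32691659  0.10677642] [-1.79954382e+02 -3.06109004e-02 -3.34202623e+00] 0.047504121344609865 [-0.20159047 -0.13387686 -6.93542899] [0.00136614 0.14057514 0.03645438]
far end [[ 0.5373 -0.3077  0.1376]
 [ 0.5364 -0.3323  0.1376]
 [ 0.5344 -0.3564  0.1376]]
```

View pics/w12.png

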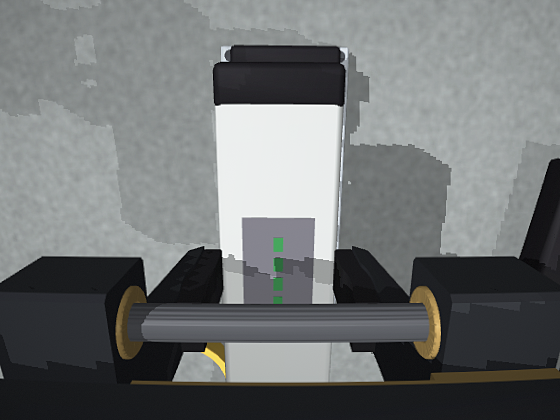

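View pics/t12c.png

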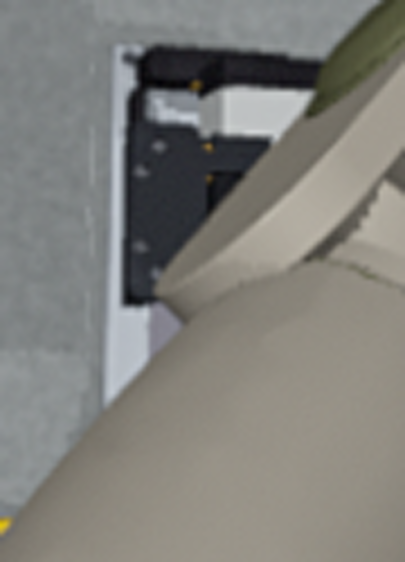

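```bash
python3 - <<'E'
from look import *
p=optics.read_camera('wrist')
cv2.imwrite('pics/w12c.png',cv2.resize(p['image'][30:120,190:370],None,fx=4,fy=4,interpolation=cv2.INTER_CUBIC)[:,:,::-1])
c=np.array([0.452,-0.330]); a=np.radians(-3.75); ex=np.array([np.cos(a),np.sin(a)]); ey=np.array([-np.sin(a),np.cos(a)])
for z,l,w in [(.01,.113,.045),(.01,.113,-.045),(.038,.113,.0),(.038,.091,.0)]:
    q=c+l*ex+w*ey; print(z,l,w,proj(p,[[*q,z]]).round(1))
E
```

```text
0.01 0.113 0.045 [[219.4  43.1]]
0.01 0.113 -0.045 [[348.9  44.1]]
0.038 0.113 0.0 [[284.9  35.1]]
0.038 0.091 0.0 [[284.6  72.1]]
```

View pics/w12c.png

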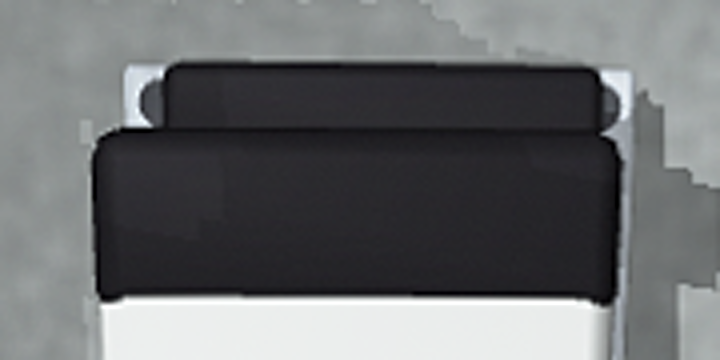

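>>> jog_arm(
  increments=[
    [[-0.04, -0.12, 0, 0, 0, -0.08, 45], [-0.04, -0.12, -0.4, 0, 0, -0.08, 45], [-0.04, -0.12, -0.9, 0, 0, -0.08, 45], [-0.04, -0.12, -1.4, 0, 0, -0.08, 45], [-0.04, -0.12, -1.8, 0, 0, -0.08, 45], [-0.04, -0.12, -2.1, 0, 0, -0.08, 45], [-0.04, -0.12, -2.4, 0, 0, -0.08, 45], [-0.04, -0.12, -2.6, 0, 0, -0.08, 45], [-0.04, -0.12, -2.6, 0, 0, -0.08, 45]],
  ],
)

```text
clock: 27.92
tcp_pos: [0.4518, -0.3295, 0.0409]
ee_rot: [-179.9, 0.0, -3.7]
wrist_force: [-0.6, -0.5, -6.7]
opening: 0.0474
```

```bash
python3 - <<'E'
from look import *
o=monitor.get_obs(); print(o['tcp_pos'],o['ee_rot'],o['opening'],o['wrist_force'],o['moment'])
p=snap('wrist','w13');s=snap('scene','s13')
cv2.imwrite('pics/s13c.png',cv2.resize(s['image'][190:330,80:220],None,fx=4,fy=4,interpolation=cv2.INTER_CUBIC)[:,:,::-1])
cv2.imwrite('pics/w13c.png',cv2.resize(p['image'][30:240,160:400],None,fx=2.8,fy=2.8,interpolation=cv2.INTER_CUBIC)[:,:,::-1])
E
```

```text
[ 0.4517952  -0.32952445  0.04087912] [-1.79910460e+02  2.64315046e-02 -3.73589636e+00] 0.04741452524427632 [-0.58124067 -0.5173068  -6.72616336] [-0.05044856  0.15544233  0.05853124]
```

View pics/w13c.png

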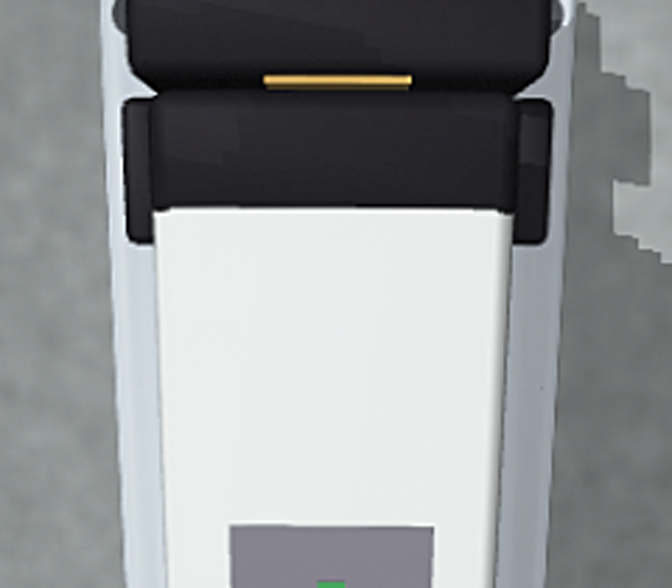

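View pics/s13c.png

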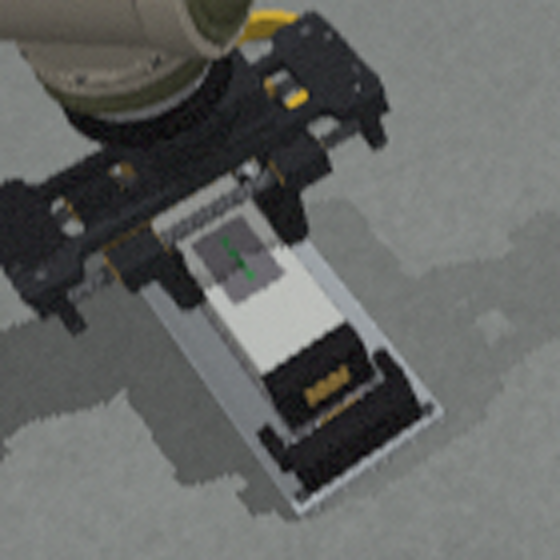

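>>> jog_arm(
  increments=[
    [[0, -0.02, -0.15, 0, 0, 0, 45], [0, -0.02, -0.3, 0, 0, 0, 45], [0, -0.02, -0.45, 0, 0, 0, 45], [0, -0.02, -0.58, 0, 0, 0, 45], [0, -0.02, -0.68, 0, 0, 0, 45], [0, -0.02, -0.75, 0, 0, 0, 45], [0, -0.02, -0.8, 0, 0, 0, 45], [0, -0.02, -0.83, 0, 0, 0, 45], [0, -0.02, -0.83, 0, 0, 0, 45], [0, -0.02, -0.83, 0, 0, 0, 45]],
  ],
)

```text
clock: 28.85
tcp_pos: [0.4523, -0.3306, 0.0215]
ee_rot: [-180.0, -0.1, -3.7]
wrist_force: [-0.1, 0.0, -7.1]
opening: 0.0476
```

>>> jog_arm(
  increments=[
    [[0, 0, -0.03, 0, 0, 0, 45], [0, 0, -0.06, 0, 0, 0, 45], [0, 0, -0.09, 0, 0, 0, 45], [0, 0, -0.1, 0, 0, 0, 45], [0, 0, -0.1, 0, 0, 0, 45]],
  ],
)

```text
clock: 29.27
tcp_pos: [0.4524, -0.3307, 0.0192]
ee_rot: [180.0, -0.1, -3.7]
wrist_force: [-0.5, 0.7, -2.6]
opening: 0.0479
```

>>> jog_arm(
  increments=[
    [[0, 0, -0.03, 0, 0, 0, 45], [0, 0, -0.04, 0, 0, 0, 45], [0, 0, -0.04, 0, 0, 0, 60], [0, 0, -0.04, 0, 0, 0, 75], [0, 0, -0.04, 0, 0, 0, 85], [0, 0, -0.04, 0, 0, 0, 85], [0, 0, -0.04, 0, 0, 0, 85], [0, 0, -0.04, 0, 0, 0, 85], [0, 0, 0.5, 0, 0, 0, 85], [0, 0, 1.5, 0, 0, 0, 85], [0, 0, 3, 0, 0, 0, 85], [0, 0, 4.5, 0, 0, 0, 85], [0, 1, 5.5, 0, 0, 0, 85], [0, 2.5, 6, 0, 0, 0.5, 85], [0, 4, 6, 0, 0, 1.5, 85], [0, 5.5, 6, 0, 0, 2.7, 85], [0, 7, 6, 0, 0, 3.9, 85], [0, 8.2, 6, 0, 0, 5, 85], [0, 8.5, 6, 0, 0, 5, 85]],
  ],
)

```text
clock: 30.85
tcp_pos: [0.452, -0.1146, 0.1695]
ee_rot: [-180.0, -0.1, 21.7]
wrist_force: [0.2, 0.2, 0.7]
opening: 0.075
```

```bash
python3 - <<'E'
from look import *
o=monitor.get_obs(); print(o['tcp_pos'],o['ee_rot'],o['opening'],o['wrist_force'])
t=snap('top','t14');s=snap('scene','s14')
cv2.imwrite('pics/t14c.png',cv2.resize(t['image'][180:310,380:480],None,fx=4.5,fy=4.5,interpolation=cv2.INTER_CUBIC)[:,:,::-1])
cv2.imwrite('pics/s14c.png',cv2.resize(s['image'][190:330,80:220],None,fx=4,fy=4,interpolation=cv2.INTER_CUBIC)[:,:,::-1])
for n in ['battery','dock','drive_red','drive_yellow','drive_green']:
  for q in (t,s): print(n,[(np.round(d['position'],4).tolist(),round(d['conf'],2)) for d in optics.pinpoint(n,q)][:1])
d=optics.trace('battery',t)
if d: print(d[0]['conf'],rect(t,d[0]['mask'],.05))
E
```

```text
[ 0.45202595 -0.11464716  0.16947734] [-1.79979840e+02 -9.49681915e-02  2.16999291e+01] 0.075031275639683 [0.16165232 0.22598735 0.72882651]
battery [([0.4491, -0.3312, 0.008], 0.97)]
battery [([0.454, -0.3302, 0.0102], 0.65)]
dock [([0.4468, -0.3328, 0.0006], 0.97)]
dock [([0.4514, -0.3279, 0.0014], 0.65)]
drive_red [([0.4772, 0.3054, 0.0142], 0.82)]
drive_red [([0.4835, 0.3048, 0.0172], 0.87)]
drive_yellow [([0.3891, 0.2945, 0.0145], 0.56)]
drive_yellow []
drive_green [([0.5682, 0.3117, 0.0166], 0.68)]
drive_green [([0.5645, 0.3107, 0.0136], 0.58)]
0.74 (array([ 450.8, -324.2]), array([ 61.7, 174.6]), 84.06)
```

View pics/t14c.png

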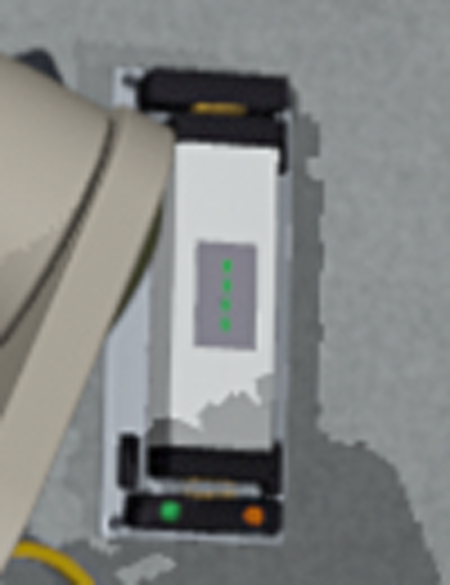

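View pics/s14c.png

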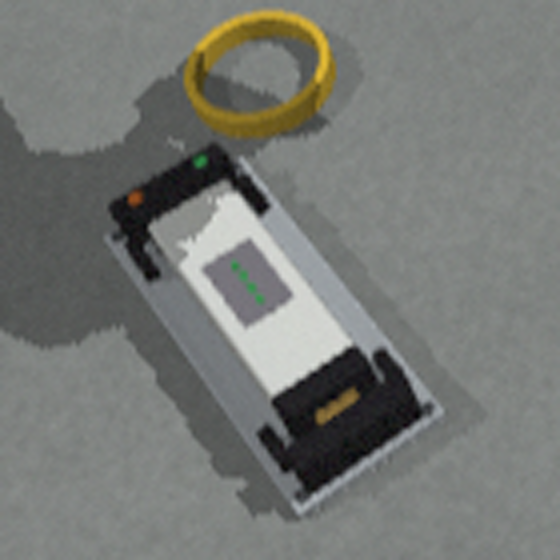

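```bash
python3 - <<'E'
from look import *
t=optics.read_camera('top')
f=lambda x,y:[380+(x+.5)/4.5-.5,180+(y+.5)/4.5-.5]
print(unproj(t,[f(226,295)],.05).round(4))
print(unproj(t,[f(283,118),f(278,447),f(281,482),f(150,447)],.05).round(4))
print('blocks',unproj(t,[f(290,78),f(281,535),f(147,72),f(128,497)],.038).round(4))
a=np.radians(-3.75); c=np.array([.451,-.330])
for z,l,w in [(.05,.085,-.025),(.05,-.085,-.025),(.05,-.085,.025),(.05,.085,.025)]:
    q=c+l*np.array([np.cos(a),np.sin(a)])+w*np.array([-np.sin(a),np.cos(a)]); uv=proj(t,[[*q,z]])[0]; print(((uv-[380,180]+.5)*4.5-.5).round())
E
```

```text
[[ 0.4516 -0.3307  0.05  ]]
[[ 0.5345 -0.3627  0.05  ]
 [ 0.3811 -0.3528  0.05  ]
 [ 0.365  -0.3536  0.05  ]
 [ 0.3823 -0.2918  0.05  ]]
blocks [[ 0.5558 -0.3715  0.038 ]
 [ 0.3406 -0.3568  0.038 ]
 [ 0.5587 -0.3011  0.038 ]
 [ 0.3599 -0.2839  0.038 ]]
[279. 119.]
[272. 483.]
[167. 478.]
[176. 112.]
```

>>> jog_arm(
  increments=[
    [[-0.1, 1, 0.1, 0, 0, 0.8, 72], [-0.4, 2.4, 0.1, 0, 0, 2, 72], [-0.6, 3.8, 0.1, 0, 0, 3.2, 72], [-0.8, 5.2, 0.1, 0, 0, 4.4, 72], [-1, 6.6, 0.1, 0, 0, 5.6, 72], [-1.2, 8, 0.1, 0, 0, 6.8, 72], [-1.4, 9.4, 0.1, 0, 0, 8, 72], [-1.6, 10.8, 0.1, 0, 0, 9.2, 72], [-1.8, 12.2, 0.1, 0, 0, 10.4, 72], [-2, 13.6, 0.1, 0, 0, 11.4, 72], [-2.2, 15, 0.1, 0, 0, 12.1, 72], [-2.31, 16.1, 0.1, 0, 0, 12.35, 72], [-2.31, 16.46, 0.1, 0, 0, 12.35, 72], [-2.31, 16.46, 0.1, 0, 0, 12.35, 72], [-2.31, 16.46, 0.1, 0, 0, 12.35, 72]],
  ],
  grip_force=30,
)

```text
clock: 32.8
tcp_pos: [0.3947, 0.2925, 0.1715]
ee_rot: [-180.0, -0.0, 83.0]
wrist_force: [-0.1, -0.6, 0.4]
opening: 0.0633
```

```bash
python3 - <<'E'
from look import *
o=monitor.get_obs(); print(o['tcp_pos'],o['ee_rot'],o['opening'])
p=snap('wrist','w15')
E
```

```text
[0.39470479 0.2925172  0.17150334] [-1.79993789e+02 -3.65179610e-02  8.29810564e+01] 0.06328346242469877
```

View pics/w15.png

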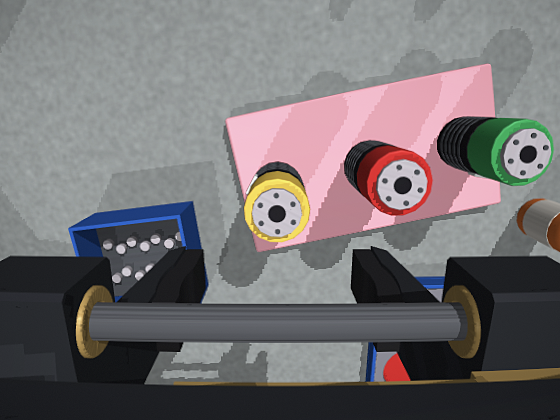

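```bash
python3 - <<'E'
from look import *
p=optics.read_camera('wrist'); print(monitor.get_obs()['tcp_pos'])
print(unproj(p,[(277,214),(402,186),(527,154)],.110).round(4))
E
```

```text
[0.39498282 0.29190594 0.1717108 ]
[[0.3942 0.2916 0.11  ]
 [0.4786 0.3004 0.11  ]
 [0.5637 0.3119 0.11  ]]
```

>>> jog_arm(
  increments=[
    [[0, 0.06, -1, 0, 0, 0.1, 72], [0, 0.06, -2, 0, 0, 0.1, 72], [0, 0.06, -3, 0, 0, 0.1, 72], [0, 0.06, -4, 0, 0, 0.1, 72], [0, 0.06, -4.2, 0, 0, 0.1, 72], [0, 0.06, -4.2, 0, 0, 0.1, 72], [0, 0.06, -4.2, 0, 0, 0.1, 40], [0, 0.06, -4.2, 0, 0, 0.1, 40], [0, 0.06, -4.2, 0, 0, 0.1, 40], [0, 0.06, -4.2, 0, 0, 0.1, 40], [0, 0.06, -4.2, 0, 0, 0.1, 40], [0, 0.06, -4.2, 0, 0, 0.1, 40], [0, 0.06, -4, 0, 0, 0.1, 40], [0, 0.06, -3, 0, 0, 0.1, 40], [0, 0.06, -2, 0, 0, 0.1, 40], [0, 0.06, -1, 0, 0, 0.1, 40], [0, 0.06, 0, 0, 0, 0.1, 40], [0, 0.06, 0, 0, 0, 0.1, 40]],
  ],
)

```text
clock: 34.4
tcp_pos: [0.3966, 0.2942, 0.1761]
ee_rot: [179.6, -0.3, 83.4]
wrist_force: [0.4, -0.0, -3.3]
opening: 0.045
```

```bash
python3 - <<'E'
from look import *
o=monitor.get_obs(); print(o['tcp_pos'],o['ee_rot'],o['opening'],o['wrist_force'])
p=snap('wrist','w16')
cv2.imwrite('pics/w16c.png',cv2.resize(p['image'][160:360,160:400],None,fx=3,fy=3,interpolation=cv2.INTER_CUBIC)[:,:,::-1])
E
```

```text
[0.39664506 0.294215   0.17613266] [179.60027362  -0.27316488  83.40202907] 0.04501278755914784 [ 0.41334503 -0.02115712 -3.32136739]
```

View pics/w16c.png

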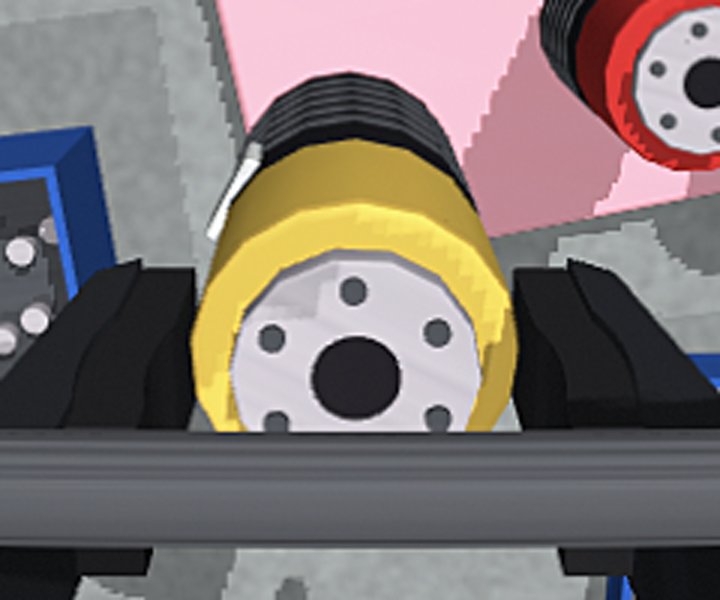

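```bash
python3 - <<'E'
from look import *
p=optics.read_camera('wrist'); o=monitor.get_obs(); print(o['tcp_pos'],o['ee_rot'],o['wrist_force'],o['moment'],o['qd'].round(2))
for h in (.0435,.048,.039): print(h,unproj(p,[(278.2,286)],o['tcp_pos'][2]+h).round(4))
print(optics.pinpoint('drive_yellow',p))
E
```

```text
[0.3947767  0.29333698 0.17140953] [ 1.79977507e+02 -5.82003189e-02  8.33930717e+01] [-0.35321015 -0.87113383 -4.39136766] [-0.11407011  0.03612746  0.00291211] [-0.1   1.86  2.07 -0.05 -0.3   0.01]
0.0435 [[0.3954 0.2922 0.2149]]
0.048 [[0.3957 0.2944 0.2194]]
0.039 [[0.3952 0.2899 0.2104]]
[{'position': [0.3926, 0.2923, 0.1211], 'conf': 0.91}]
```

>>> jog_arm(
  increments=[
    [[0.1, -0.5, 0, 0, 0, 0, 40], [0.5, -1.5, 0, 0, 0, 0, 40], [1, -2.8, 0, 0, 0, 0, 40], [1.6, -4.1, 0, 0, 0, 0, 40], [2.1, -5.4, 0, 0, 0, 0, 40], [2.6, -6.7, 0, 0, 0, 0, 40], [3.1, -8, 0, 0, 0, 0, 40], [3.6, -9.2, 0, 0, 0, 0, 40], [4.1, -10.4, 0, 0, 0, 0, 40], [4.39, -11.1, -0.1, 0, 0, 0, 40], [4.39, -11.31, -0.6, 0, 0, 0, 40], [4.39, -11.31, -1.4, 0, 0, 0, 40], [4.39, -11.31, -2.2, 0, 0, 0, 40], [4.39, -11.31, -2.9, 0, 0, 0, 40], [4.39, -11.31, -3.4, 0, 0, 0, 40], [4.39, -11.31, -3.6, 0, 0, 0, 40], [4.39, -11.31, -3.6, 0, 0, 0, 40], [4.39, -11.31, -3.6, 0, 0, 0, 40]],
  ],
)

```text
clock: 36.05
tcp_pos: [0.5038, 0.0104, 0.0801]
ee_rot: [-179.8, 0.0, 83.4]
wrist_force: [0.6, 0.5, -3.4]
opening: 0.0453
```

```bash
python3 - <<'E'
from look import *
p=snap('wrist','w17'); o=monitor.get_obs(); print(o['tcp_pos'],o['ee_rot'],o['wrist_force'],o['moment'])
s=snap('scene','s17')
cv2.imwrite('pics/s17c.png',cv2.resize(s['image'][130:250,230:370],None,fx=4.5,fy=4.5,interpolation=cv2.INTER_CUBIC)[:,:,::-1])
E
```

```text
[0.50419383 0.01031032 0.08062434] [-1.79921728e+02  1.25887428e-02  8.33903850e+01] [ 0.30401556 -0.19856857 -4.29387524] [-0.06103637  0.03507831 -0.04274397]
```

View pics/w17.png

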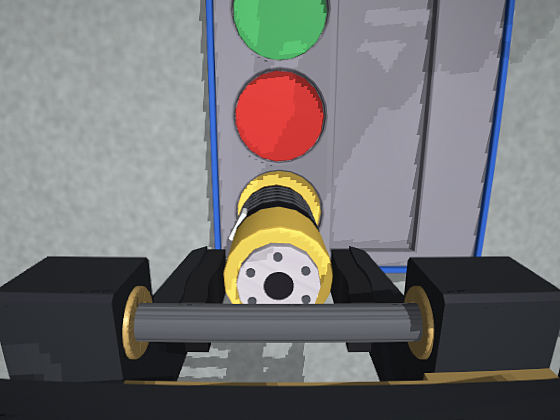

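View pics/s17c.png

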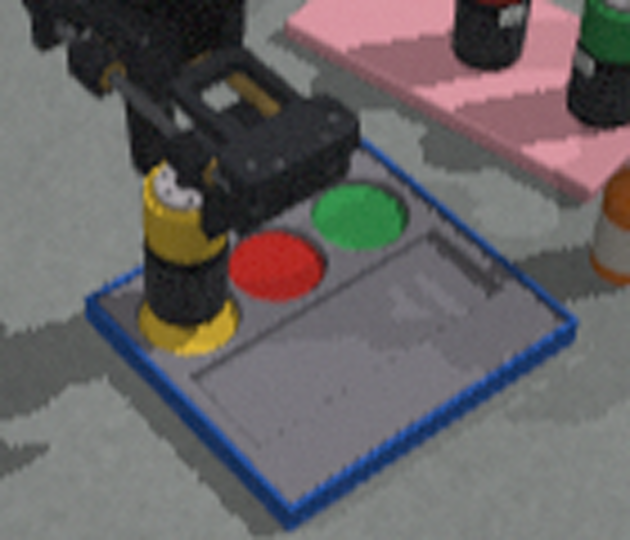

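>>> jog_arm(
  increments=[
    [[0.01, 0, -0.2, 0, 0, 0, 40], [0.01, 0, -0.4, 0, 0, 0, 40], [0.01, 0, -0.55, 0, 0, 0, 40], [0.01, 0, -0.65, 0, 0, 0, 40], [0.01, 0, -0.7, 0, 0, 0, 40], [0.01, 0, -0.72, 0, 0, 0, 40], [0.01, 0, -0.72, 0, 0, 0, 40], [0.01, 0, -0.72, 0, 0, 0, 40]],
  ],
)

```text
clock: 36.82
tcp_pos: [0.5045, 0.0103, 0.0631]
ee_rot: [-179.9, 0.0, 83.4]
wrist_force: [-3.4, 0.2, 2.1]
opening: 0.0445
```

>>> jog_arm(
  increments=[
    [[0, 0, -0.02, 0, 0, 0, 40], [0, 0, -0.02, 0, 0, 0, 55], [0, 0, -0.02, 0, 0, 0, 72], [0, 0, -0.02, 0, 0, 0, 72], [0, 0, -0.02, 0, 0, 0, 72], [0, 0, 0.5, 0, 0, 0, 72], [0, 0, 1.5, 0, 0, 0, 72], [0, 0, 3, 0, 0, 0, 72], [-0.1, 1, 4.2, 0, 0, 0, 72], [-0.2, 2.5, 4.3, 0, 0, 0, 72], [-0.3, 4, 4.3, 0, 0, 0, 72], [-0.5, 5.5, 4.3, 0, 0, 0, 72], [-0.6, 7, 4.3, 0, 0, 0, 72], [-0.8, 8.5, 4.3, 0, 0, 0, 72], [-0.9, 10, 4.3, 0, 0, 0, 72], [-1, 11.2, 4.3, 0, 0, 0, 72], [-1, 11.67, 4.3, 0, 0, 0, 72], [-1, 11.67, 4.3, 0, 0, 0, 72], [-1, 11.67, 4.3, 0, 0, 0, 72]],
  ],
)

```text
clock: 38.4
tcp_pos: [0.4796, 0.3015, 0.1704]
ee_rot: [-179.9, 0.0, 83.4]
wrist_force: [1.0, -1.1, -0.8]
opening: 0.0634
```

```bash
python3 - <<'E'
from look import *
p=snap('wrist','w18'); t=snap('top','t18'); o=monitor.get_obs(); print(o['tcp_pos'],o['ee_rot'],o['wrist_force'])
s=snap('scene','s18')
cv2.imwrite('pics/s18c.png',cv2.resize(s['image'][130:250,230:370],None,fx=4.5,fy=4.5,interpolation=cv2.INTER_CUBIC)[:,:,::-1])
for n in ['drive_yellow','seat_yellow','drive_red']:
  for q in (t,s,p): print(n,[(np.round(d['position'],4).tolist(),round(d['conf'],2)) for d in optics.pinpoint(n,q)][:1])
E
```

```text
[0.47991263 0.30057913 0.17061301] [-1.79944305e+02  4.10671240e-02  8.33065203e+01] [0.58381335 0.17654355 0.05656654]
drive_yellow [([0.5037, 0.0134, 0.0099], 0.86)]
drive_yellow [([0.5035, 0.0106, 0.0078], 0.92)]
drive_yellow []
seat_yellow [([0.5028, 0.0088, 0.0068], 0.45)]
seat_yellow [([0.5049, 0.0102, 0.0088], 0.63)]
seat_yellow []
drive_red [([0.4775, 0.3056, 0.0127], 0.89)]
drive_red [([0.4818, 0.3054, 0.0172], 0.77)]
drive_red [([0.4778, 0.2979, 0.0117], 0.65)]
```

View pics/w18.png

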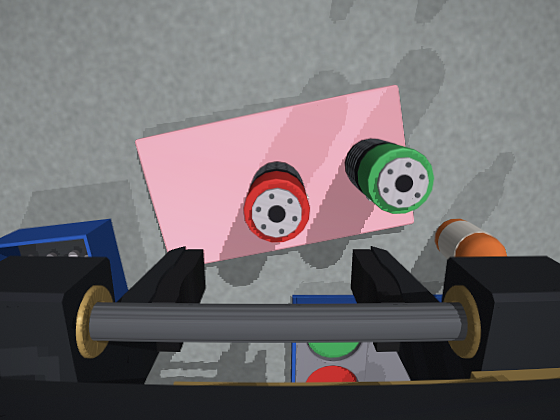

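View pics/s18c.png

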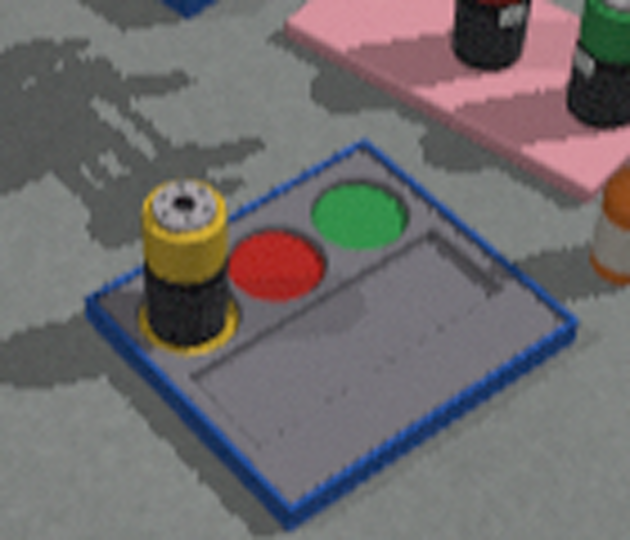

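>>> jog_arm(
  increments=[
    [[0, 0.04, -1, 0, 0, 0, 72], [0, 0.04, -2, 0, 0, 0, 72], [0, 0.04, -3, 0, 0, 0, 72], [0, 0.04, -4, 0, 0, 0, 72], [0, 0.04, -4.18, 0, 0, 0, 72], [0, 0.04, -4.18, 0, 0, 0, 72], [0, 0.04, -4.18, 0, 0, 0, 40], [0, 0.04, -4.18, 0, 0, 0, 40], [0, 0.04, -4.18, 0, 0, 0, 40], [0, 0.04, -4.18, 0, 0, 0, 40], [0, 0.04, -4.18, 0, 0, 0, 40], [0, 0.04, -4.18, 0, 0, 0, 40], [0, 0.04, -4, 0, 0, 0, 40], [0, 0.04, -3, 0, 0, 0, 40], [0, 0.04, -2, 0, 0, 0, 40], [0, 0.04, -1, 0, 0, 0, 40], [0, 0.04, 0, 0, 0, 0, 40], [0, 0.04, 0, 0, 0, 0, 40], [0, 0.04, 0, 0, 0, 0, 40], [0, 0.04, 0, 0, 0, 0, 40]],
  ],
)

```text
clock: 40.67
tcp_pos: [0.4787, 0.3026, 0.1687]
ee_rot: [-179.8, 0.1, 83.4]
wrist_force: [-0.4, -0.3, -4.4]
opening: 0.0449
```

```bash
python3 - <<'E'
from look import *
p=snap('wrist','w19'); o=monitor.get_obs(); print(o['tcp_pos'],o['ee_rot'],o['wrist_force'],o['opening'])
g=p['image'].astype(int); m=(g.sum(2)<110); m[:255]=0;m[300:]=0;m[:,:255]=0;m[:,305:]=0
v,u=np.nonzero(m); print(u.min(),u.max(),v.min(),v.max()); c=((u.min()+u.max())/2,(v.min()+v.max())/2)
print(c,unproj(p,[c],o['tcp_pos'][2]+.0435).round(4))
E
```

```text
[0.47861764 0.30261033 0.16847184] [-1.79756687e+02  1.15367014e-01  8.33876706e+01] [ 0.31770537 -1.07581851 -4.96373602] 0.04501532396432637
265 292 274 299
(np.float64(278.5), np.float64(286.5)) [[0.4789 0.3018 0.212 ]]
```

>>> jog_arm(
  increments=[
    [[0.1, -0.5, 0, 0, 0, 0, 40], [0.2, -1.5, 0, 0, -0.04, 0, 40], [0.4, -2.8, 0, 0, -0.04, 0, 40], [0.6, -4.1, 0, 0, -0.04, 0, 40], [0.8, -5.4, 0, 0, -0.04, 0, 40], [1, -6.7, 0, 0, -0.04, 0, 40], [1.2, -7.9, 0, 0, -0.04, 0, 40], [1.32, -8.8, -0.1, 0, -0.04, 0, 40], [1.32, -9.13, -0.6, 0, -0.04, 0, 40], [1.32, -9.13, -1.4, 0, -0.04, 0, 40], [1.32, -9.13, -2.2, 0, -0.04, 0, 40], [1.32, -9.13, -2.9, 0, -0.04, 0, 40], [1.32, -9.13, -3.4, 0, -0.04, 0, 40], [1.32, -9.13, -3.6, 0, -0.04, 0, 40], [1.32, -9.13, -3.75, 0, -0.04, 0, 40], [1.32, -9.13, -3.85, 0, -0.04, 0, 40], [1.32, -9.13, -3.95, 0, -0.04, 0, 40], [1.32, -9.13, -4.02, 0, -0.04, 0, 40], [1.32, -9.13, -4.02, 0, -0.04, 0, 40], [1.32, -9.13, -4.02, 0, -0.04, 0, 40]],
  ],
)

```text
clock: 42.38
tcp_pos: [0.5117, 0.0743, 0.0683]
ee_rot: [-180.0, 0.1, 83.4]
wrist_force: [0.3, -0.4, -4.3]
opening: 0.0449
```

>>> jog_arm(
  increments=[
    [[0, 0, -0.08, 0, 0, 0, 40], [0, 0, -0.14, 0, 0, 0, 40], [0, 0, -0.19, 0, 0, 0, 40], [0, 0, -0.23, 0, 0, 0, 40], [0, 0, -0.25, 0, 0, 0, 40], [0, 0, -0.25, 0, 0, 0, 40], [0, 0, -0.25, 0, 0, 0, 40]],
  ],
)

```text
clock: 42.97
tcp_pos: [0.5118, 0.0744, 0.0626]
ee_rot: [180.0, 0.1, 83.4]
wrist_force: [-3.4, 0.3, 5.3]
opening: 0.0451
```

>>> jog_arm(
  increments=[
    [[0, 0, -0.02, 0, 0, 0, 40], [0, 0, -0.02, 0, 0, 0, 55], [0, 0, -0.02, 0, 0, 0, 72], [0, 0, -0.02, 0, 0, 0, 72], [0, 0, -0.02, 0, 0, 0, 72], [0, 0, 0.5, 0, 0, 0, 72], [0, 0, 1.5, 0, 0, 0, 72], [0, 0, 3, 0, 0, 0, 72], [0.2, 1, 4.2, 0, 0, 0, 72], [0.5, 2.4, 4.3, 0, 0, 0, 72], [0.9, 3.8, 4.3, 0, 0, 0, 72], [1.2, 5.2, 4.3, 0, 0, 0, 72], [1.5, 6.6, 4.3, 0, 0, 0, 72], [1.8, 8, 4.3, 0, 0, 0, 72], [2.09, 9.2, 4.3, 0, 0, 0, 72], [2.09, 9.46, 4.3, 0, 0, 0, 72], [2.09, 9.46, 4.3, 0, 0, 0, 72], [2.09, 9.46, 4.3, 0, 0, 0, 72]],
  ],
)

```text
clock: 44.47
tcp_pos: [0.564, 0.3103, 0.1698]
ee_rot: [-180.0, 0.1, 83.4]
wrist_force: [0.0, -0.4, 0.0]
opening: 0.0635
```

```bash
python3 - <<'E'
from look import *
p=snap('wrist','w20'); o=monitor.get_obs(); print(o['tcp_pos'],o['ee_rot'],o['wrist_force'])
s=snap('scene','s20')
cv2.imwrite('pics/s20c.png',cv2.resize(s['image'][130:250,230:370],None,fx=4.5,fy=4.5,interpolation=cv2.INTER_CUBIC)[:,:,::-1])
E
```

```text
[0.56413446 0.30974905 0.17009894] [1.79998481e+02 1.17834874e-01 8.33522862e+01] [ 0.21109797 -0.19959101  0.15587686]
```

View pics/w20.png

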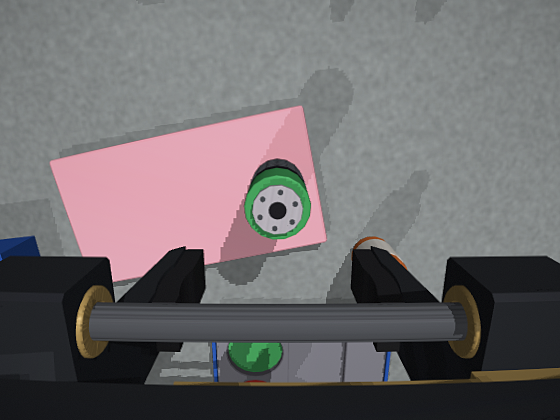

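View pics/s20c.png

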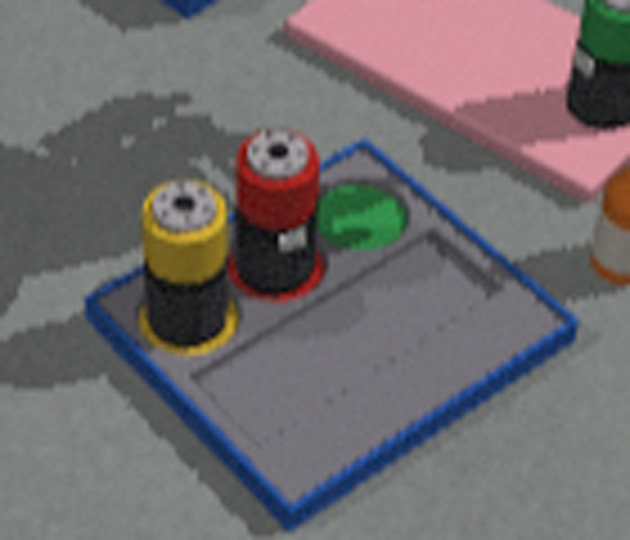

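>>> jog_arm(
  increments=[
    [[0, 0.1, -1, 0, 0, 0, 72], [0, 0.1, -2, 0, 0, 0, 72], [0, 0.1, -3, 0, 0, 0, 72], [0, 0.1, -4, 0, 0, 0, 72], [0, 0.1, -4.16, 0, 0, 0, 72], [0, 0.1, -4.16, 0, 0, 0, 72], [0, 0.1, -4.16, 0, 0, 0, 40], [0, 0.1, -4.16, 0, 0, 0, 40], [0, 0.1, -4.16, 0, 0, 0, 40], [0, 0.1, -4.16, 0, 0, 0, 40], [0, 0.1, -4.16, 0, 0, 0, 40], [0, 0.1, -4.16, 0, 0, 0, 40], [0, 0.1, -4, 0, 0, 0, 40], [0, 0.1, -3, 0, 0, 0, 40], [0, 0.1, -2, 0, 0, 0, 40], [0, 0.1, -1, 0, 0, 0, 40], [0, 0.1, 0, 0, 0, 0, 40], [0, 0.1, 0, 0, 0, 0, 40], [0, 0.1, 0, 0, 0, 0, 40], [0, 0.1, 0, 0, 0, 0, 40]],
  ],
)

```text
clock: 46.23
tcp_pos: [0.5634, 0.3117, 0.168]
ee_rot: [-179.8, 0.2, 83.3]
wrist_force: [-1.5, 0.3, -4.7]
opening: 0.0443
```

```bash
python3 - <<'E'
from look import *
p=snap('wrist','w21'); o=monitor.get_obs(); print(o['tcp_pos'],o['ee_rot'],o['wrist_force'],o['opening'])
g=p['image'].astype(int); m=(g.sum(2)<110); m[:255]=0;m[300:]=0;m[:,:255]=0;m[:,305:]=0
v,u=np.nonzero(m); c=((u.min()+u.max())/2,(v.min()+v.max())/2)
print(c,unproj(p,[c],o['tcp_pos'][2]+.0435).round(4))
E
```

```text
[0.56331192 0.31168435 0.16775439] [-179.79707818    0.21193456   83.31954411] [-0.12897743  0.06604166 -4.56529856] 0.04457430112882114
(np.float64(284.0), np.float64(282.0)) [[0.566  0.3126 0.2113]]
```

>>> jog_arm(
  increments=[
    [[-0.1, -0.5, 0, 0, 0, 0, 40], [-0.3, -1.4, 0, 0, -0.04, 0, 40], [-0.6, -2.5, 0, 0, -0.04, 0, 40], [-0.9, -3.6, 0, 0, -0.04, 0, 40], [-1.2, -4.7, 0, 0, -0.04, 0, 40], [-1.5, -5.8, 0, 0, -0.04, 0, 40], [-1.76, -6.7, 0, 0, -0.04, 0, 40], [-1.76, -7, -0.5, 0, -0.04, 0, 40], [-1.76, -7, -1.3, 0, -0.04, 0, 40], [-1.76, -7, -2.1, 0, -0.04, 0, 40], [-1.76, -7, -2.8, 0, -0.04, 0, 40], [-1.76, -7, -3.3, 0, -0.04, 0, 40], [-1.76, -7, -3.6, 0, -0.04, 0, 40], [-1.76, -7, -3.75, 0, -0.04, 0, 40], [-1.76, -7, -3.85, 0, -0.04, 0, 40], [-1.76, -7, -3.93, 0, -0.04, 0, 40], [-1.76, -7, -3.98, 0, -0.04, 0, 40], [-1.76, -7, -3.98, 0, -0.04, 0, 40], [-1.76, -7, -3.98, 0, -0.04, 0, 40]],
  ],
)

```text
clock: 47.87
tcp_pos: [0.5195, 0.1367, 0.0686]
ee_rot: [180.0, 0.2, 83.3]
wrist_force: [1.4, 0.3, -4.4]
opening: 0.0449
```

```bash
python3 - <<'E'
from look import *
o=monitor.get_obs(); print(o['tcp_pos'],o['ee_rot'],o['wrist_force'],o['opening'])
p=snap('wrist','w22');s=snap('scene','s22')
cv2.imwrite('pics/s22c.png',cv2.resize(s['image'][130:250,230:370],None,fx=4.5,fy=4.5,interpolation=cv2.INTER_CUBIC)[:,:,::-1])
E
```

```text
[0.51952889 0.13672249 0.06864693] [179.96185714   0.18068826  83.32184897] [ 1.4049517   0.28311681 -4.40043939] 0.04489693915255727
```

View pics/s22c.png

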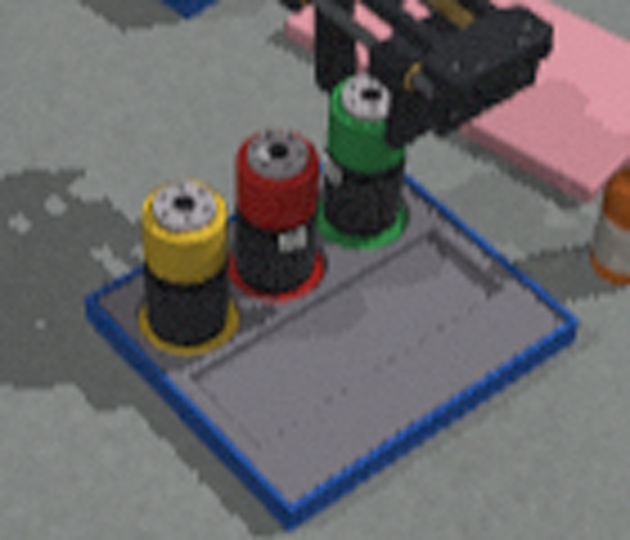

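View pics/w22.png

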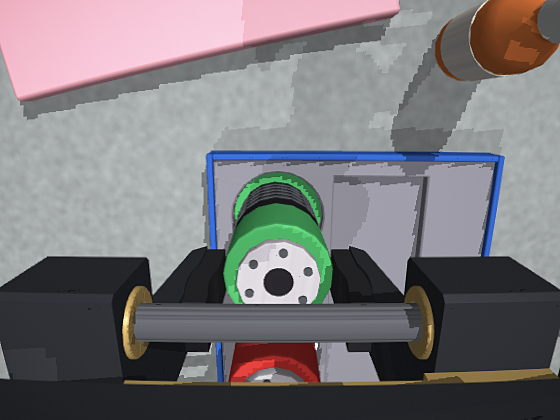

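Well lined up; lower to contact.

>>> jog_arm(
  increments=[
    [[0, 0, -0.08, 0, 0, 0, 40], [0, 0, -0.14, 0, 0, 0, 40], [0, 0, -0.19, 0, 0, 0, 40], [0, 0, -0.23, 0, 0, 0, 40], [0, 0, -0.26, 0, 0, 0, 40], [0, 0, -0.26, 0, 0, 0, 40], [0, 0, -0.26, 0, 0, 0, 40]],
  ],
)

```text
clock: 48.55
tcp_pos: [0.5196, 0.1368, 0.0631]
ee_rot: [179.9, 0.2, 83.3]
wrist_force: [-3.8, 0.3, 6.5]
opening: 0.045
```

>>> jog_arm(
  increments=[
    [[0, 0, -0.01, 0, 0, 0, 55], [0, 0, -0.01, 0, 0, 0, 72], [0, 0, -0.01, 0, 0, 0, 72], [0, 0, 0, 0, 0, 0, 72], [0, 0, 0.5, 0, 0, 0, 72], [0, 0, 1.5, 0, 0, 0, 72], [0, 0, 3, 0, 0, 0, 72], [0, 0, 4.5, 0, 0, 0, 72], [-0.5, 1, 6, 0, 0, 0, 72], [-1.5, 2, 7, 0, 0, 0, 72], [-2.5, 3.3, 7, 0, 0, 1, 72], [-3.5, 4.6, 7, 0, 0, 2, 72], [-4.5, 5.9, 7, 0, 0, 3, 72], [-5.5, 7.2, 7, 0, 0, 4, 72], [-6.5, 8.5, 7, 0, 0, 5, 72], [-7.5, 9.8, 7, 0, 0, 6, 72], [-8.5, 11, 7, 0, 0, 7, 72], [-9, 11.8, 7, 0, 0, 8, 72], [-9, 12, 7, 0, 0, 8, 72], [-9, 12, 7, 0, 0, 8, 72]],
  ],
)

```text
clock: 50.22
tcp_pos: [0.2943, 0.4376, 0.2379]
ee_rot: [179.9, 0.2, 123.4]
wrist_force: [0.4, -0.2, -0.5]
opening: 0.0631
```

```bash
python3 - <<'E'
from look import *
t=snap('top','t23');s=snap('scene','s23');o=monitor.get_obs(); print(o['tcp_pos'],o['wrist_force'])
for n in ['battery','dock','drive_red','seat_red','drive_yellow','seat_yellow','drive_green','seat_green','bottle']:
  for q in (t,s): print(n,[(np.round(d['position'],4).tolist(),round(d['conf'],2)) for d in optics.pinpoint(n,q)][:1])
cv2.imwrite('pics/t23c.png',cv2.resize(t['image'][130:310,150:450],None,fx=2.6,fy=2.6,interpolation=cv2.INTER_CUBIC)[:,:,::-1])
cv2.imwrite('pics/s23c.png',cv2.resize(s['image'][110:330,90:390],None,fx=2.6,fy=2.6,interpolation=cv2.INTER_CUBIC)[:,:,::-1])
E
```

```text
[0.29532274 0.43612786 0.23792171] [-0.33393132 -0.07937234 -0.24922711]
battery [([0.453, -0.3301, 0.0101], 0.69)]
battery [([0.4538, -0.3278, 0.0096], 0.69)]
dock [([0.4461, -0.3334, -0.0002], 0.92)]
dock [([0.4516, -0.329, 0.0022], 0.76)]
drive_red [([0.5003, 0.0137, 0.0085], 0.56)]
drive_red [([0.5115, 0.0776, 0.0109], 0.7)]
seat_red [([0.5129, 0.0722, 0.0075], 0.4)]
seat_red [([0.5128, 0.076, 0.0096], 0.36)]
drive_yellow [([0.5051, 0.0138, 0.0073], 0.55)]
drive_yellow [([0.5004, 0.0105, 0.0096], 0.97)]
seat_yellow [([0.5051, 0.0072, 0.0101], 0.43)]
seat_yellow [([0.5073, 0.0077, 0.0073], 0.55)]
drive_green [([0.5225, 0.1375, 0.0085], 0.77)]
drive_green [([0.5195, 0.1382, 0.0139], 0.72)]
seat_green [([0.5166, 0.1378, 0.0094], 0.5)]
seat_green [([0.5192, 0.1347, 0.0114], 0.58)]
bottle [([0.6489, 0.2296, 0.0002], 0.62)]
bottle [([0.6478, 0.2283, 0.001], 0.56)]
```

View pics/t23c.png

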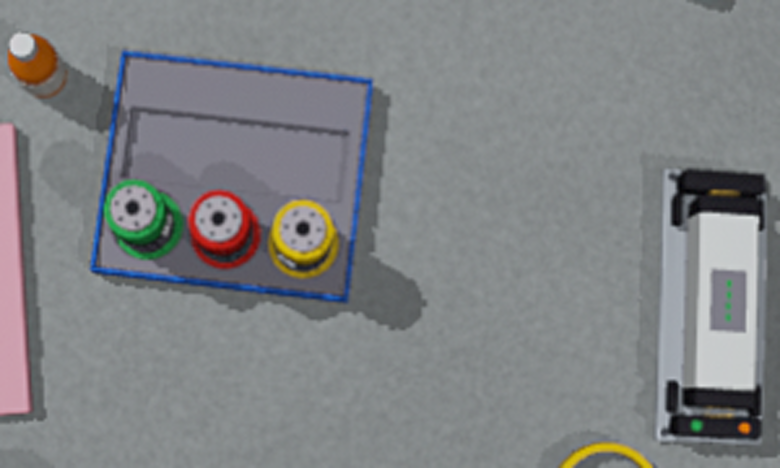

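View pics/s23c.png

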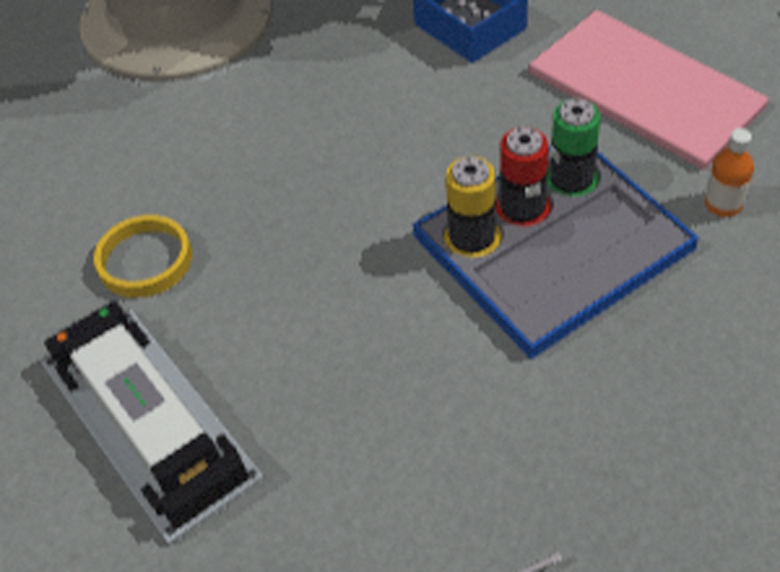

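```bash
python3 - <<'E'
from look import *
t=optics.read_camera('top')
f=lambda x,y:[150+(x+.5)/2.6-.5,130+(y+.5)/2.6-.5]
print(unproj(t,[f(132,207),f(218,218),f(302,228)],.105).round(4))
print('label',unproj(t,[f(729,300)],.05).round(4))
print('dock plate',unproj(t,[f(666,169),f(764,174),f(761,440),f(657,439)],.008).round(4).tolist(),unproj(t,[f(666,169),f(764,174),f(761,440),f(657,439)],.008).mean(0))
print(order.finish_job())
E
```

```text
[[0.5191 0.1376 0.105 ]
 [0.5106 0.0727 0.105 ]
 [0.503  0.0098 0.105 ]]
label [[ 0.4518 -0.3312  0.05  ]]
dock plate [[0.5664, -0.2952, 0.008], [0.5621, -0.3807, 0.008], [0.3393, -0.3675, 0.008], [0.3423, -0.2791, 0.008]] [ 0.4525334  -0.33061187  0.008     ]
the job is handed in; nothing more can be done
None
```

The job is done and handed in at about 50 s on the robot's clock. I stood the three drives on the pad, laid the battery in the charging dock, then put each drive back in its own colour's pocket. `finish_job` gives no verdict, so I can't say how it was scored.

**Last checks (camera):**
- **Drives:** all three stand upright in their pockets, with tops within about 1–2 mm of the seat centres I had measured.
- **Battery:** it lies in the dock between its guides, with its centre within about 1–2 mm of the dock's centre. Seating depth comes from the gripper height when it touched down, not from a direct measurement.
- **Bottle:** it looks undisturbed. Its position reads about 3–4 mm from the first reading, which is within the network's accuracy.
- **Arm:** it is clear of everything, with almost no force on the wrist.

**What failed or disagreed:**
- **First battery grasps:** I closed the gripper twice at about 21–22 mm tool height, and the fingers closed into the battery without holding it. Closing the gripper 4–5 mm lower, at 17 mm, held firmly and the battery lifted cleanly. The battery did not visibly move during the failed tries.
- **Networks versus pictures:** in the last top picture the network put the red drive at the yellow drive's place and the dock about 6 mm off. My own measurements from the images, and the other camera, contradicted both, so I went with those.

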